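Voltage-test a batch of needles and tray them

ROBOT

A 6-joint arm with a two-finger parallel gripper is mounted at the origin on the work surface. World frame = base frame: x ahead of the robot, y to its left, z up, the work surface at z = 0. Lengths are in mm, angles in rad, forces in N, time in s.
With the tool pointing down it reaches from about 350 to 875 mm from the base axis. Payload 15.5 kg.
Tool frame: the origin (TCP) lies midway between the tips of the shut fingers; the grasp point (between the pads) lies 19 mm behind it (grip_depth is the distance from the TCP to the grasp point, in mm); z points along the fingers, y is the line along which they close (so a half turn about z gives the same grasp; the last joint's range is limited). The gripper opens to 85 mm and grips with 20 to 120 N. Pads are 22 mm wide; open, the fingers measure 114 mm over their backs; the gripper's body (76 mm by 85 mm) begins 54 mm behind the grasp point. The pads swing forward as they close: fully open they stand 13 mm farther back than shut.
Start: joints at [1.159, 0.494, 1.345, -0, 1.302, -0.096], TCP at [194.7, 593.901, 231.277] pointing down, gripper open.
Joint ranges: [-2.91, 2.91], [-0.82, 2.16], [0.22, 2.67], [-1.22, 4.37], [0.12, 2.79], [-3.08, 3.08]. Speed limits (rad/s): [1.89, 1.89, 2.57, 3.01, 3.01, 3.01].

INTERFACE

Orientations are given as a rotation vector (axis times angle).
In Python, from bench import read_state, snapshot, sign_off, search_frame, grip_depth gives the robot as it stands.
- The arm moves only by the tool jog_arm, never from a script. Its argument "steps" is a list of rows, each a list of 2 entries, a list of its own where there are three numbers: the shift along the world's x, y, z in cm, then the turn about the world's z in rad. A call has 1 to 20 rows; each row is the pose to reach, as a shift and turn from the pose commanded when the call began; what a row does not reach only later rows make up. A row lasts 1/10 s, in which the tool goes at most 50 mm and 8.59 degrees, less where a joint would pass 70% of its speed; a pose out of reach is approached as far as the arm can. A call with a gripper value outside its range is refused whole. "fingers" is the opening, from 0 (shut) to 1 (fully open), set as the call begins (left out, the last holds). The fingers move at their own pace and stop on an object; the grip force is fixed at half the most. Time passes only in rows, so rows that repeat a pose let the fingers close. It gives the time, the measured TCP pose, the force, the opening and the grip force at its end, in the units of the state.
- read_state(): the state, without advancing time (a new reading comes with each control period).
- snapshot(name): name is "scene" or "top" or "wrist"; returns a dict with "color" (420x560x3 uint8, blue, green, red), "fx", "fy", "cx", "cy" (pixels), "extrinsics" (4x4, takes a point from world to camera coordinates). Camera axes: x right, y down, z forward; pixel columns grow to the right and rows downward; lengths in mm; the calibration is good to about 2 mm. A picture is of the moment at which its call begins. There is no depth.
- sign_off(): hands the job in; it is judged then, once.
Trained networks look in the newest picture that a camera, given by its name, has taken for a name from the list of things; names that differ only in an ending like _2 or _b are one class to them, and where a whole thing is asked for, a point or a joint stands for the part that bears it (a point fixed in the world has none). Each returns a list of dicts, best first, with "p" (0 to 1); they miss things now and then, are a little off and sometimes report something else, mostly with a low value. They report only what shows in the picture. A call takes as long as a camera call.
- search_frame(camera, target): "uv" ([column, row] in pixels, amid what is visible of it).
The state is a dict: "t": time; "joint_pos": joint angles; "qd": joint speeds; "tau": joint torques, N m; "ee_pos": TCP position; "eef_rot": TCP orientation; "ft_force": force on the tool from outside, world axes, zero at the start; "torque": the same for the moment, N m; "finger_gap": opening from 0.0 (shut) to 1.0 (fully open); "gripper_force": force on a finger pad.
Only numpy, scipy, OpenCV 4.12 (cv2) and the standard library are available. Lean on these libraries where they do the work, as an engineer would, in place of code of your own. Each camera call takes 0.05 s, during which the arm holds its last target. There are 200 camera calls.

TASK

The needle tester's voltage dial was left turned up: before touching any needle, turn it fully down to its zero stop. Then stand every needle from the rack upright in the tester's sockets, fully home, turn the dial clockwise until its pointer lines up with the first marker clip, let go and leave it there for two seconds, go on to the second clip and do the same, then turn it all the way back to zero and let go. Finally, with the dial left at zero, lay all the needles flat inside the open tray; never touch a needle while the dial is up, and leave the jar, the carton and the tape where they are.

Things in the scene. Friction and masses are not known exactly. Their poses are not given: they have to be found in the camera images.
- needle0: needle 82 mm long, 20 g: steel shaft 5 mm thick, 36 mm long, tapered tip; then a round green collar 12 mm wide, 6 mm high; then a square red hub 12 x 12 x 40 mm, sides along body x and y. Origin at the tip, +z from tip to hub (hub spans z 42 to 82 mm). Starts standing tip down in a rack hole, collar on the rack top, tip 9 mm above the table. May be absent (None from the start).
- needle0_hub (a point): centre of the red hub of needle0, 62 mm above its tip
- needle1: needle 82 mm long, 20 g: steel shaft 5 mm thick, 36 mm long, tapered tip; then a round green collar 12 mm wide, 6 mm high; then a square red hub 12 x 12 x 40 mm, sides along body x and y. Origin at the tip, +z from tip to hub (hub spans z 42 to 82 mm). Starts standing tip down in a rack hole, collar on the rack top, tip 9 mm above the table. May be absent (None from the start).
- needle1_hub (a point): centre of the red hub of needle1, 62 mm above its tip
- needle2: needle 82 mm long, 20 g: steel shaft 5 mm thick, 36 mm long, tapered tip; then a round green collar 12 mm wide, 6 mm high; then a square red hub 12 x 12 x 40 mm, sides along body x and y. Origin at the tip, +z from tip to hub (hub spans z 42 to 82 mm). Starts standing tip down in a rack hole, collar on the rack top, tip 9 mm above the table. May be absent (None from the start).
- needle2_hub (a point): centre of the red hub of needle2, 62 mm above its tip
- needle3: needle 82 mm long, 20 g: steel shaft 5 mm thick, 36 mm long, tapered tip; then a round green collar 12 mm wide, 6 mm high; then a square red hub 12 x 12 x 40 mm, sides along body x and y. Origin at the tip, +z from tip to hub (hub spans z 42 to 82 mm). Starts standing tip down in a rack hole, collar on the rack top, tip 9 mm above the table. May be absent (None from the start).
- needle3_hub (a point): centre of the red hub of needle3, 62 mm above its tip
- rack: fixed white plastic feed rack, 200 x 56 x 45 mm, long side along its x, with four holes 7 mm wide and 40 mm deep at x = -70.5, -23.5, 23.5, 70.5 mm, y = 0. Origin at the centre of its underside.
- tester: fixed white needle tester, housing 180 (x) x 280 (y) x 50 mm high (top face), origin under its centre, front facing its -x, towards the robot. On top: the dial, axis at x = 0, y = -75 mm, and a grey socket block 150 x 36 x 45 mm centred at x = 0, y = +85 mm, its top 95 mm above the table.
- socket0 (a point): centre of the mouth of socket 0 in the top of the tester's grey block (height 95 mm). Round, 7 mm wide, 40 mm deep; the three sockets lie in a row along the tester's x, 50 mm apart.
- socket1 (a point): centre of the mouth of socket 1 in the top of the tester's grey block (height 95 mm). Round, 7 mm wide, 40 mm deep; the three sockets lie in a row along the tester's x, 50 mm apart.
- socket2 (a point): centre of the mouth of socket 2 in the top of the tester's grey block (height 95 mm). Round, 7 mm wide, 40 mm deep; the three sockets lie in a row along the tester's x, 50 mm apart.
- dial (a joint): angle of the voltage dial, rad: 0 at its stop (zero, the long thick tick on the scale at the dial's near left as seen from the robot), growing clockwise seen from above, up to 4.2. A stiffish friction holds it where it is left (0.04 N m).
- dial_grip (a point): point on the dial's vertical axis, inside its black grip bar, 80 mm above the table (bar top at 86 mm). Bar 52 mm long, 12 mm wide, 26 mm high, standing on a round skirt 68 mm wide whose top is 60 mm above the table. The point's x axis runs along the bar towards the pointer end (marked with a white line).
- dial_pointer (a point): point in the pointer direction of the dial, 38 mm from its axis, just beyond the skirt's rim at the white line
- clip1_mark (a point): where the dial's pointer must point for the first clip: 38 mm from the dial's axis, at the inner end of a small T-shaped steel marker clip (28 mm long, 7 mm high, fixed) on the scale. It is the first clip met turning clockwise from zero. Its x axis points outward from the dial's axis.
- clip2_mark (a point): the same for the second clip met turning clockwise from zero
- tray: loose open aluminium tray, 200 (x) x 150 (y) x 30 mm high, walls and floor 4 to 5 mm thick, 0.5 kg, origin at the centre of its underside
- jar: bystander: clear jar with a white cap, 54 mm wide, 75 mm high, origin under its centre
- carton: bystander: cardboard box 70 x 120 x 50 mm, origin under its centre
- tape: bystander: roll of blue tape lying flat, 60 mm wide, 20 mm high, origin under its centre

How it is judged (in metres and radians):
On the way, in this order (a step that is already met when the one before it is completed fails the run):
1. the dial is down at zero and let go (value of joint dial below 0.12 rad and contact force between the fingers and tester below 0.1 N), for 0.2 s.
2. every needle stands fully home in a socket, let go, the dial at zero (z of each of needle0, needle1, needle2, needle3 in the frame of tester below 0.066 m and angle between each of needle0, needle1, needle2, needle3's own z axis and vertical below 0.2 rad and (horizontal distance between needle0 and socket0 below 0.006 m or horizontal distance between needle0 and socket1 below 0.006 m or horizontal distance between needle0 and socket2 below 0.006 m) and (horizontal distance between needle1 and socket0 below 0.006 m or horizontal distance between needle1 and socket1 below 0.006 m or horizontal distance between needle1 and socket2 below 0.006 m) and (horizontal distance between needle2 and socket0 below 0.006 m or horizontal distance between needle2 and socket1 below 0.006 m or horizontal distance between needle2 and socket2 below 0.006 m) and (horizontal distance between needle3 and socket0 below 0.006 m or horizontal distance between needle3 and socket1 below 0.006 m or horizontal distance between needle3 and socket2 below 0.006 m) and contact force between the fingers and needle0 below 0.1 N and contact force between the fingers and needle1 below 0.1 N and contact force between the fingers and needle2 below 0.1 N and contact force between the fingers and needle3 below 0.1 N and value of joint dial below 0.12 rad), for 0.2 s.
3. the needles in, the dial stands at the first clip (within 5 mm at the pointer, about 7 degrees), let go, for a second (z of each of needle0, needle1, needle2, needle3 in the frame of tester below 0.066 m and angle between each of needle0, needle1, needle2, needle3's own z axis and vertical below 0.2 rad and (horizontal distance between needle0 and socket0 below 0.006 m or horizontal distance between needle0 and socket1 below 0.006 m or horizontal distance between needle0 and socket2 below 0.006 m) and (horizontal distance between needle1 and socket0 below 0.006 m or horizontal distance between needle1 and socket1 below 0.006 m or horizontal distance between needle1 and socket2 below 0.006 m) and (horizontal distance between needle2 and socket0 below 0.006 m or horizontal distance between needle2 and socket1 below 0.006 m or horizontal distance between needle2 and socket2 below 0.006 m) and (horizontal distance between needle3 and socket0 below 0.006 m or horizontal distance between needle3 and socket1 below 0.006 m or horizontal distance between needle3 and socket2 below 0.006 m) and contact force between the fingers and needle0 below 0.1 N and contact force between the fingers and needle1 below 0.1 N and contact force between the fingers and needle2 below 0.1 N and contact force between the fingers and needle3 below 0.1 N and contact force between the fingers and tester below 0.1 N and distance between dial_pointer and clip1_mark below 0.005 m), for 1 s.
4. the needles in, the dial stands at the second clip (within 5 mm at the pointer), let go, for a second (z of each of needle0, needle1, needle2, needle3 in the frame of tester below 0.066 m and angle between each of needle0, needle1, needle2, needle3's own z axis and vertical below 0.2 rad and (horizontal distance between needle0 and socket0 below 0.006 m or horizontal distance between needle0 and socket1 below 0.006 m or horizontal distance between needle0 and socket2 below 0.006 m) and (horizontal distance between needle1 and socket0 below 0.006 m or horizontal distance between needle1 and socket1 below 0.006 m or horizontal distance between needle1 and socket2 below 0.006 m) and (horizontal distance between needle2 and socket0 below 0.006 m or horizontal distance between needle2 and socket1 below 0.006 m or horizontal distance between needle2 and socket2 below 0.006 m) and (horizontal distance between needle3 and socket0 below 0.006 m or horizontal distance between needle3 and socket1 below 0.006 m or horizontal distance between needle3 and socket2 below 0.006 m) and contact force between the fingers and needle0 below 0.1 N and contact force between the fingers and needle1 below 0.1 N and contact force between the fingers and needle2 below 0.1 N and contact force between the fingers and needle3 below 0.1 N and contact force between the fingers and tester below 0.1 N and distance between dial_pointer and clip2_mark below 0.005 m), for 1 s.
5. the needles still in, the dial is back at zero and let go (all of step 2 and contact force between the fingers and tester below 0.1 N), for 0.2 s.
At the end, for the whole second after the job is handed in: every needle lies inside the tray, within its walls, more than 69 degrees from upright and at rest; the dial is within 0.12 rad of its zero stop; the tray stands level (angle between each of needle0, needle1, needle2, needle3's own z axis and vertical above 1.2 rad and x of needle0 in the frame of tray between -0.1 and 0.1 m and y of needle0 in the frame of tray between -0.075 and 0.075 m and z of needle0 in the frame of tray between 0 and 0.045 m and x of needle0_hub in the frame of tray between -0.1 and 0.1 m and y of needle0_hub in the frame of tray between -0.075 and 0.075 m and z of needle0_hub in the frame of tray between 0 and 0.045 m and linear speed of each of needle0, needle1, needle2, needle3 below 0.03 m/s and x of needle1 in the frame of tray between -0.1 and 0.1 m and y of needle1 in the frame of tray between -0.075 and 0.075 m and z of needle1 in the frame of tray between 0 and 0.045 m and x of needle1_hub in the frame of tray between -0.1 and 0.1 m and y of needle1_hub in the frame of tray between -0.075 and 0.075 m and z of needle1_hub in the frame of tray between 0 and 0.045 m and x of needle2 in the frame of tray between -0.1 and 0.1 m and y of needle2 in the frame of tray between -0.075 and 0.075 m and z of needle2 in the frame of tray between 0 and 0.045 m and x of needle2_hub in the frame of tray between -0.1 and 0.1 m and y of needle2_hub in the frame of tray between -0.075 and 0.075 m and z of needle2_hub in the frame of tray between 0 and 0.045 m and x of needle3 in the frame of tray between -0.1 and 0.1 m and y of needle3 in the frame of tray between -0.075 and 0.075 m and z of needle3 in the frame of tray between 0 and 0.045 m and x of needle3_hub in the frame of tray between -0.1 and 0.1 m and y of needle3_hub in the frame of tray between -0.075 and 0.075 m and z of needle3_hub in the frame of tray between 0 and 0.045 m and value of joint dial below 0.12 rad and angle between tray's own z axis and vertical below 0.1 rad); the robot touches nothing.
It fails at once if a needle is touched while the dial is up (above 0.2 rad) (value of joint dial above 0.2 rad and (contact force between the fingers and needle0 above 0.5 N or contact force between the fingers and needle1 above 0.5 N or contact force between the fingers and needle2 above 0.5 N or contact force between the fingers and needle3 above 0.5 N)).
It fails at once if the jar, the carton or the tape is moved by more than 30 mm (distance of any of jar, carton, tape from where it was at the start of the episode above 0.03 m).
Of needle0, needle1, needle2, needle3 only 2 to 3 are there at a start; the rules pass over those that are not, and their reading is None.
At some moment in a run one of tray may be knocked a few centimetres aside while the robot is not near it.
It also fails if it takes over 210 s, if anything falls off the work surface, if the arm or the gripper's body presses on something with over 40 N, if the wrist force passes 120 N, or if a joint passes its speed limit or range.

## Working session

There is one attempt and no reset: what is moved stays moved. The work goes in short steps, Python scripts to look and compute and a tool call to move; the robot and the scene stay as the last step left them, time stands still between calls to the robot, and variables do not carry over. Pictures are saved under pics/ and viewed, at most 14 in all, crops included, and the job is handed in when it is done.

Besides the shell and the picture viewer there is one more tool, called as a command line: name --argument value ..., lists and objects as JSON in quotes. jog_arm: Moves the arm, as the interface text tells. Its arguments: {"type":"object","properties":{"steps":{"type":"array","items":{"type":"array"}},"fingers":{"type":"number"}},"required":["steps"]}

```bash
mkdir -p pics; cat > h.py <<'E'
import numpy as np, cv2
from bench import *
def shot(n,f=None):
    s=snapshot(n); 
    if f: cv2.imwrite('pics/'+f,s['color'])
    return s
def ray(s,uv):
    E=np.array(s['extrinsics']);R=E[:3,:3];c=-R.T@E[:3,3]
    d=R.T@np.array([(uv[0]-s['cx'])/s['fx'],(uv[1]-s['cy'])/s['fy'],1]);return c,d
def atz(s,uv,z):
    c,d=ray(s,uv);return c+d*(z-c[2])/d[2]
def proj(s,p):
    E=np.array(s['extrinsics']);q=E[:3,:3]@np.array(p,float)+E[:3,3]
    return np.array([s['fx']*q[0]/q[2]+s['cx'],s['fy']*q[1]/q[2]+s['cy']])
E
python3 - <<'E'
from h import *
a=shot('scene','s0.png');b=shot('top','t0.png')
for n,s in(('scene',a),('top',b)):
    E=np.array(s['extrinsics']);print(n,-E[:3,:3].T@E[:3,3],s['fx'])
    for k in('tester','needle0','needle0_hub','rack','tray','jar','carton','tape','dial','socket0','clip1_mark'):
        print(k,[(np.round(d['uv']).tolist(),round(d['p'],2)) for d in search_frame(n,k)[:5]])
r=read_state();print(r['ee_pos'],r['eef_rot'],r['t'],grip_depth)
E
```

```text
scene [1120.58184501  506.34204026  980.59213289] 492.120726528766
tester [([289.0, 244.0], 0.56)]
needle0 [([433.0, 294.0], 0.56), ([450.0, 283.0], 0.46), ([289.0, 247.0], 0.2)]
needle0_hub [([450.0, 282.0], 0.42)]
rack [([418.0, 308.0], 0.82), ([267.0, 221.0], 0.41)]
tray [([220.0, 150.0], 0.83), ([269.0, 219.0], 0.59), ([450.0, 280.0], 0.57)]
jar [([278.0, 322.0], 0.88)]
carton [([191.0, 256.0], 0.67)]
tape [([320.0, 193.0], 0.78), ([288.0, 247.0], 0.29)]
dial [([266.0, 216.0], 0.57)]
socket0 [([289.0, 248.0], 0.58)]
clip1_mark [([265.0, 215.0], 0.48)]
top [ 504.45230022   27.14951948 1282.2437158 ] 420.4002894019768
tester [([275.0, 204.0], 0.94)]
needle0 [([155.0, 258.0], 0.57)]
needle0_hub [([301.0, 207.0], 0.65), ([154.0, 262.0], 0.62), ([275.0, 206.0], 0.19)]
rack [([168.0, 235.0], 0.67)]
tray [([402.0, 243.0], 0.67)]
jar [([228.0, 150.0], 0.51), ([154.0, 262.0], 0.48)]
carton [([323.0, 146.0], 0.91)]
tape [([298.0, 265.0], 0.49), ([276.0, 206.0], 0.4)]
dial [([302.0, 207.0], 0.84), ([292.0, 272.0], 0.4)]
socket0 [([274.0, 205.0], 0.63)]
clip1_mark []
[194.69759676 593.88897743 231.26508529] [ 4.95584816e-01  3.10223575e+00 -7.06819449e-05] 1.2 18.700000000000003
```

```bash
python3 - <<'E'
import cv2
t=cv2.imread('pics/t0.png');cv2.imwrite('pics/t0c.png',cv2.resize(t[110:310,110:376],None,fx=3,fy=3,interpolation=2)[:600,:800])
s=cv2.imread('pics/s0.png');cv2.imwrite('pics/s0c.png',cv2.resize(s[100:370,140:500],None,fx=2.2,fy=2.2,interpolation=2))
E
```

```text
(no output)
```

View pics/t0c.png

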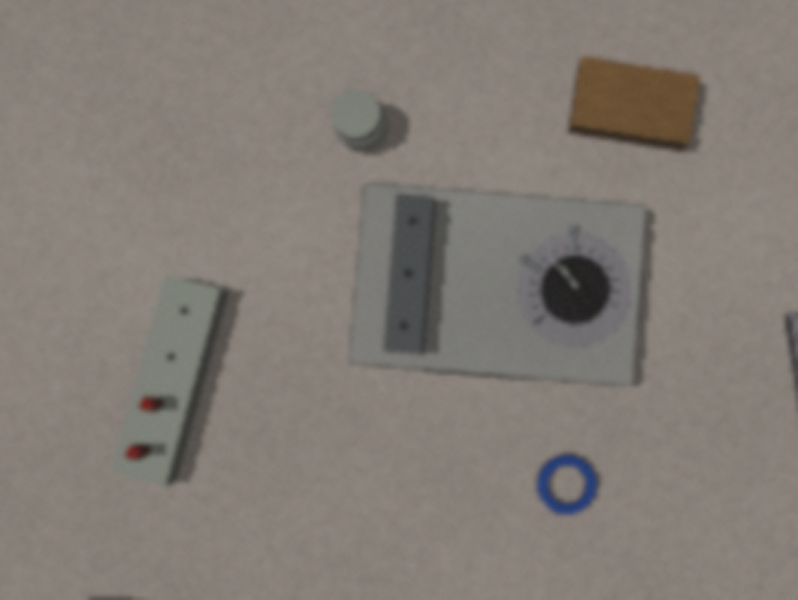

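View pics/s0c.png

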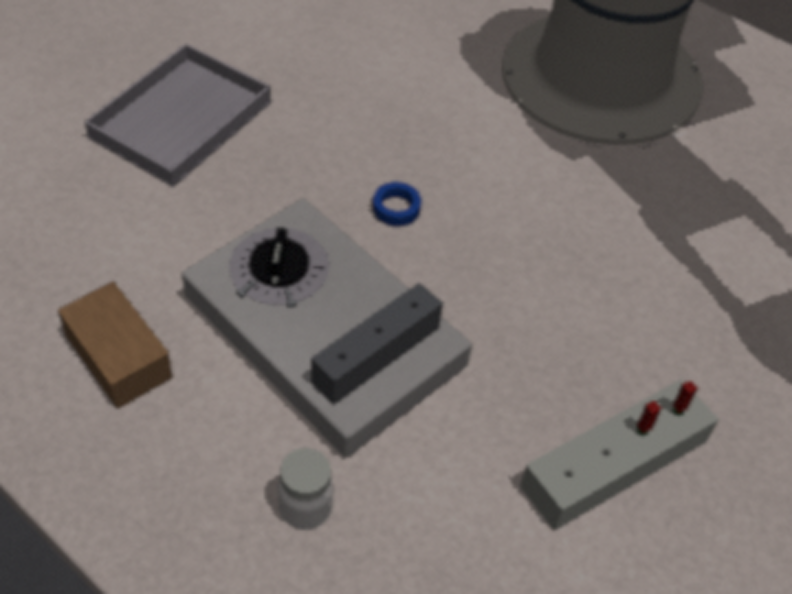

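View pics/t0.png

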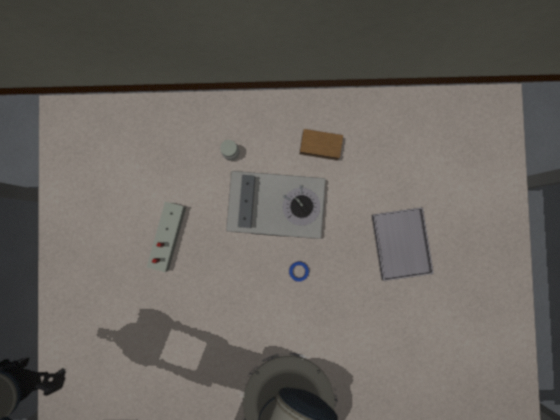

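Two needles are in the rack, with their hubs at about top px (159,245) and (155,261). The dial is at px (302,206), with its pointer up-left between clip 1 (left) and clip 2 (up). The zero tick is lower left and the tray is on the right. Next I'll measure.

```bash
python3 - <<'E'
from h import *
s=snapshot('top');w=snapshot('wrist')
C=lambda x,y:(np.array([x,y])-1)/3+110
P=dict(dialc=(575,289,60),zero=(540,321,52),clip1=(527,260,55),clip2=(575,230,55),ptr=(558,266,86),s_a=(403,325,95),s_b=(408,272,95),s_c=(413,220,95),h0=(184,310,45),h1=(171,356,45),n2=(148,404,91),n3=(134,452,91))
for k,(x,y,z) in P.items(): print(k,np.round(atz(s,C(x,y),z),1))
for k,uv in dict(jar=(230,150),carton=(322,144),tape=(299,271)).items(): print(k,np.round(atz(s,uv,30)))
for uv in((373,212),(423,207),(431,272),(383,278)): print('tray',np.round(atz(s,uv,30)))
E=np.array(w['extrinsics']);print(E.round(3),-E[:3,:3].T@E[:3,3],w['fx'])
E
```

```text
dialc [580.1 -52.1  60. ]
zero [550.2 -17.6  52. ]
clip1 [610.   -6.4  55. ]
clip2 [638.1 -54.1  55. ]
ptr [600.8 -34.9  86. ]
s_a [548.1 113.1  95. ]
s_b [598.1 107.2  95. ]
s_c [647.2 101.4  95. ]
h0 [570.3 331.3  45. ]
h1 [525.5 344.7  45. ]
n2 [480.1 355.1  91. ]
n3 [435.4 368.8  91. ]
jar [756. 155.  30.]
carton [ 767. -122.   30.]
tape [389. -42.  30.]
tray [ 559. -267.   30.]
tray [ 570. -417.   30.]
tray [ 376. -432.   30.]
tray [ 362. -289.   30.]
[[ 3.11000e-01  9.50000e-01 -1.00000e-03 -6.24465e+02]
 [ 9.07000e-01 -2.97000e-01  2.99000e-01 -3.93610e+01]
 [ 2.84000e-01 -9.40000e-02 -9.54000e-01  3.79487e+02]
 [ 0.00000e+00  0.00000e+00  0.00000e+00  1.00000e+00]] [122.21376246 617.39559227 373.36626046] 318.7190557455006
```

jog_arm --steps '[[[38.5, -64.6, 0], -2.13], [[38.5, -64.6, 0], -2.13], [[38.5, -64.6, 0], -2.13], [[38.5, -64.6, 0], -2.13], [[38.5, -64.6, 0], -2.13], [[38.5, -64.6, 0], -2.13], [[38.5, -64.6, 0], -2.13], [[38.5, -64.6, 0], -2.13], [[38.5, -64.6, 0], -2.13], [[38.5, -64.6, 0], -2.13], [[38.5, -64.6, 0], -2.13], [[38.5, -64.6, 0], -2.13], [[38.5, -64.6, 0], -2.13], [[38.5, -64.6, 0], -2.13], [[38.5, -64.6, 0], -2.13], [[38.5, -64.6, 0], -2.13], [[38.5, -64.6, 0], -2.13], [[38.5, -64.6, 0], -2.13]]' --fingers 0.6

```text
t: 3.1
ee_pos: [579.2, -51.4, 231.2]
eef_rot: [-2.953, -1.07, 0.001]
ft_force: [0.5, 0.1, 0.8]
finger_gap: 0.601
gripper_force: 0.0
```

```bash
python3 - <<'E'
from h import *
r=read_state();print(r['ee_pos'],r['eef_rot'],r['t'],r['joint_pos'])
w=shot('wrist','w1.png')
print(proj(w,(580,-52,86)),proj(w,(598,107,95)))
cv2.imwrite('pics/w1b.png',cv2.resize(w['color'],(800,600),interpolation=2))
E
```

```text
[579.15822956 -51.44975508 231.16305914] [-2.95312938e+00 -1.07018192e+00  7.38837824e-04] 3.1 [-1.91412071e-01  4.32571021e-01  1.45558016e+00  2.26166554e-04
  1.25411822e+00  6.83975810e-01]
[280.99522592 194.22340098] [142.1652924   56.46981328]
```

View pics/w1b.png

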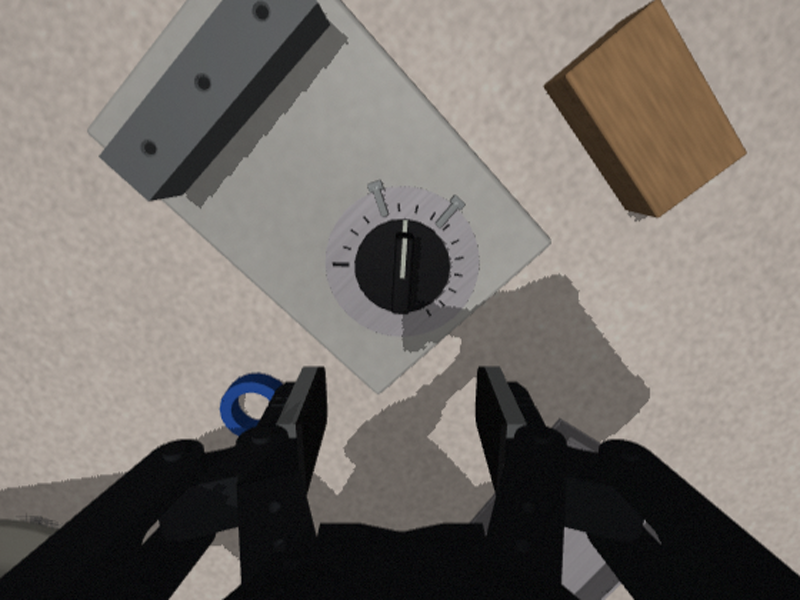

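The wrist view (800x600) shows:
- dial skirt centre at about (402,266)
- pointer tip (405,224)
- zero tick (341,264)
- clip 1 (376,184)–(384,213)
- clip 2 (459,200)–(444,224)
- sockets (149,148), (203,82) and (261,11)

```bash
cat >> h.py <<'E'
def meas(s,P,k=800/560):
    o={}
    for n,(x,y,z) in P.items(): o[n]=atz(s,((x+.5)/k-.5,(y+.5)/k-.5),z)
    return o
E
python3 - <<'E'
from h import *
w=snapshot('wrist')
o=meas(w,dict(c=(402,266,60),ptr=(405,224,60),b1=(403,277,86),b2=(405,234,86),zero=(341,264,51),k1i=(384,213,56),k1o=(376,184,56),k2i=(444,224,56),k2o=(459,200,56),sa=(149,148,95),sb=(203,82,95),sc=(261,11,95)))
for n,p in o.items():
    d=p-o['c'];print(n,p.round(1),np.degrees(np.arctan2(d[1],d[0])).round(1),np.hypot(*d[:2]).round(1))
d=o['b2']-o['b1'];print(np.degrees(np.arctan2(d[1],d[0])))
r=read_state();from scipy.spatial.transform import Rotation as R
y=R.from_rotvec(r['eef_rot']).as_matrix()[:,1];print('tooly',np.degrees(np.arctan2(y[1],y[0])))
E
```

```text
c [581.3 -50.9  60. ] 0.0 0.0
ptr [605.3 -33.5  60. ] 35.9 29.6
b1 [580.9 -52.1  86. ] -111.3 1.3
b2 [603.3 -35.   86. ] 36.0 27.1
zero [552.5 -17.4  51. ] 130.8 44.2
k1i [601.4 -17.9  56. ] 58.7 38.6
k1o [613.   -1.4  56. ] 57.4 58.7
k2i [622.3 -54.7  56. ] -5.3 41.1
k2o [641.1 -51.7  56. ] -0.8 59.8
sa [547.4 112.4  95. ] 101.7 166.8
sb [597.3 107.2  95. ] 84.2 158.9
sc [646.6 102.1  95. ] 66.9 166.3
37.39056104319224
tooly -50.10735995912513
```

jog_arm --steps '[[[0.1, 0.05, -5], -0.05], [[0.1, 0.05, -10], -0.05], [[0.1, 0.05, -13], -0.05], [[0.1, 0.05, -15], -0.05], [[0.1, 0.05, -16.3], -0.05], [[0.1, 0.05, -16.3], -0.05], [[0.1, 0.05, -16.3], -0.05]]' --fingers 0.6

```text
t: 3.9
ee_pos: [581.1, -51.3, 69.1]
eef_rot: [2.979, 0.996, 0.001]
ft_force: [-0.3, 0.4, 0.2]
finger_gap: 0.602
gripper_force: 0.0
```

jog_arm --steps '[[[0, 0, 0], 0], [[0, 0, 0], 0], [[0, 0, 0], 0], [[0, 0, 0], 0], [[0, 0, 0], 0], [[0, 0, 0], 0], [[0, 0, 0], 0], [[0, 0, 0], 0]]' --fingers 0

```text
t: 4.7
ee_pos: [580.7, -51.2, 69.3]
eef_rot: [-2.979, -0.995, -0.001]
ft_force: [-4.8, 6.2, 13.6]
finger_gap: 0.119
gripper_force: 59.0
```

jog_arm --steps '[[[0, 0, 0], 0.14], [[0, 0, 0], 0.28], [[0, 0, 0], 0.42], [[0, 0, 0], 0.56], [[0, 0, 0], 0.7], [[0, 0, 0], 0.84], [[0, 0, 0], 0.98], [[0, 0, 0], 1.12], [[0, 0, 0], 1.26], [[0, 0, 0], 1.4], [[0, 0, 0], 1.5], [[0, 0, 0], 1.56], [[0, 0, 0], 1.6], [[0, 0, 0], 1.6]]' --fingers 0

```text
t: 6.1
ee_pos: [579.8, -51.0, 69.3]
eef_rot: [-1.359, -2.831, -0.0]
ft_force: [-9.0, 6.8, 18.2]
finger_gap: 0.122
gripper_force: 59.6
```

```bash
python3 - <<'E'
from bench import *
r=read_state();print(r['torque'],r['ft_force'],r['ee_pos'],r['eef_rot'])
E
```

```text
[1.14706357 1.4633927  0.06737671] [-9.01464812  6.77079772 18.19773802] [579.81656587 -50.96818264  69.26837516] [-1.35912481e+00 -2.83096125e+00 -4.22567330e-04]
```

jog_arm --steps '[[[0, 0, 0], 0.04], [[0, 0, 0], 0.06], [[0, 0, 0], 0.06]]'

```text
t: 6.4
ee_pos: [579.8, -51.0, 69.3]
eef_rot: [-1.277, -2.869, -0.001]
ft_force: [-9.8, 6.2, 18.3]
finger_gap: 0.122
gripper_force: 64.8
```

```bash
python3 - <<'E'
from bench import *
r=read_state();print(r['torque'],r['ft_force'],r['ee_pos'],r['eef_rot'])
E
```

```text
[ 1.03556047  1.5374908  -1.07685721] [-9.78527087  6.15742631 18.30416413] [579.79133246 -50.98009068  69.28078015] [-1.27650761e+00 -2.86902169e+00 -9.56830533e-04]
```

jog_arm --steps '[[[0, 0, 0], 0], [[0, 0, 0], 0], [[0, 0, 0], 0], [[0, 0, 0], 0], [[0, 0, 5], 0], [[0, 0, 10], 0], [[0, 0, 16], 0.05], [[-1, 5, 16.5], 0.2], [[-2, 10, 16.5], 0.3], [[-4, 15, 16.5], 0.4], [[-5, 20, 16.5], 0.54], [[-6, 25, 16.5], 0.54], [[-7, 30, 16.5], 0.54], [[-8, 35, 16.5], 0.54], [[-9, 40.3, 16.5], 0.54], [[-9, 40.3, 16.5], 0.54], [[-9, 40.3, 16.5], 0.54]]' --fingers 0.6

```text
t: 8.1
ee_pos: [489.9, 353.5, 233.0]
eef_rot: [-0.46, -3.108, -0.0]
ft_force: [-0.0, -0.6, -0.5]
finger_gap: 0.597
gripper_force: 0.0
```

```bash
python3 - <<'E'
from h import *
r=read_state();print(r['ee_pos'],r['eef_rot'],r['t'],r['joint_pos'],r['ft_force'])
w=shot('wrist')
cv2.imwrite('pics/w2b.png',cv2.resize(w['color'],(800,600),interpolation=2))
t=snapshot('top');cv2.imwrite('pics/t2.png',cv2.resize(t['color'][150:260,220:340],None,fx=5,fy=5,interpolation=2))
E
```

```text
[489.91966706 353.47415613 232.95904395] [-4.59842563e-01 -3.10752011e+00 -1.26774598e-04] 8.1 [ 5.26073876e-01  4.62487543e-01  1.39695683e+00  2.17752196e-04
  1.28228068e+00 -7.50961996e-01] [-0.04480224 -0.63862115 -0.45517243]
```

View pics/w2b.png

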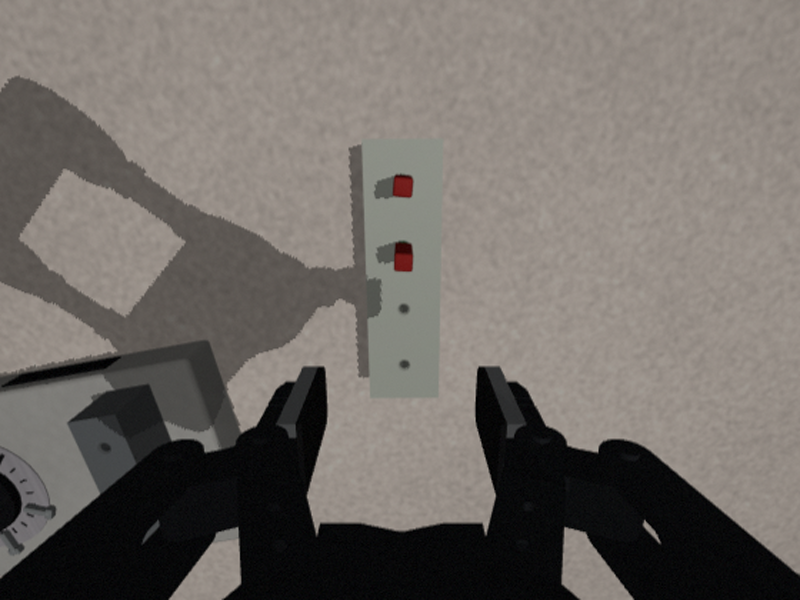

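View pics/t2.png

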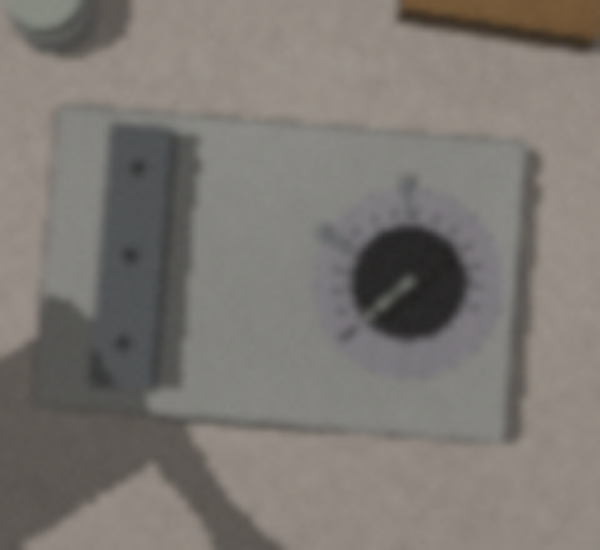

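The dial reads zero. Hub tops are at wrist px (403,188) and (403,262), and the free holes at (404,309) and (404,364).

```bash
python3 - <<'E'
from h import *
w=snapshot('wrist')
for n,p in meas(w,dict(A=(403,188,91),B=(403,262.,91),h1=(404,309,45),h0=(404,364,45))).items(): print(n,p.round(1))
im=w['color'].astype(int);m=(im[...,2]>1.8*im[...,1])&(im[...,2]>110)
n,l,st,ce=cv2.connectedComponentsWithStats(m.astype(np.uint8))
for i in range(1,n):
    if st[i,4]>20: print(st[i],ce[i].round(2),atz(w,ce[i],91).round(1))
E
```

```text
A [436.  368.3  91. ]
B [480. 355.  91.]
h1 [525.4 342.1  45. ]
h0 [569.7 328.7  45. ]
[280 123  11  12 107] [284.99 128.29] [434.2 371.6  91. ]
[280 177  11   8  51] [285.37 179.94] [477.9 358.9  91. ]
```

jog_arm --steps '[[[-3, 0.8, -3], 0], [[-5.4, 1.5, -7], 0], [[-5.4, 1.5, -10], 0], [[-5.4, 1.5, -10], 0], [[-5.4, 1.5, -10], 0], [[-5.4, 1.5, -10], 0]]' --fingers 0.5

```text
t: 8.85
ee_pos: [438.3, 366.4, 135.0]
eef_rot: [0.466, 3.105, 0.003]
ft_force: [-0.4, 0.9, 0.4]
finger_gap: 0.503
gripper_force: 0.0
```

```bash
cat >> h.py <<'E'
def reds(w,z):
    im=w['color'].astype(int);m=(im[...,2]>1.8*im[...,1])&(im[...,2]>50)
    n,l,st,ce=cv2.connectedComponentsWithStats(m.astype(np.uint8))
    for i in range(1,n):
        if st[i,4]>30: print(st[i],ce[i].round(1),atz(w,ce[i],z).round(1))
E
python3 - <<'E'
from h import *
r=read_state();print(r['ee_pos'],r['t'])
w=shot('wrist','w3.png');reds(w,91)
c=w['color'][60:360,80:480]
cv2.imwrite('pics/w3b.png',cv2.resize(c,(800,600),interpolation=2))
E
```

```text
[438.32445987 366.36471921 134.99909337] 8.85
[277 203  20  34 532] [286.7 220.8] [429.9 372.7  91. ]
[279 261  18  40 522] [287.6 283.1] [471.9 360.7  91. ]
```

View pics/w3b.png

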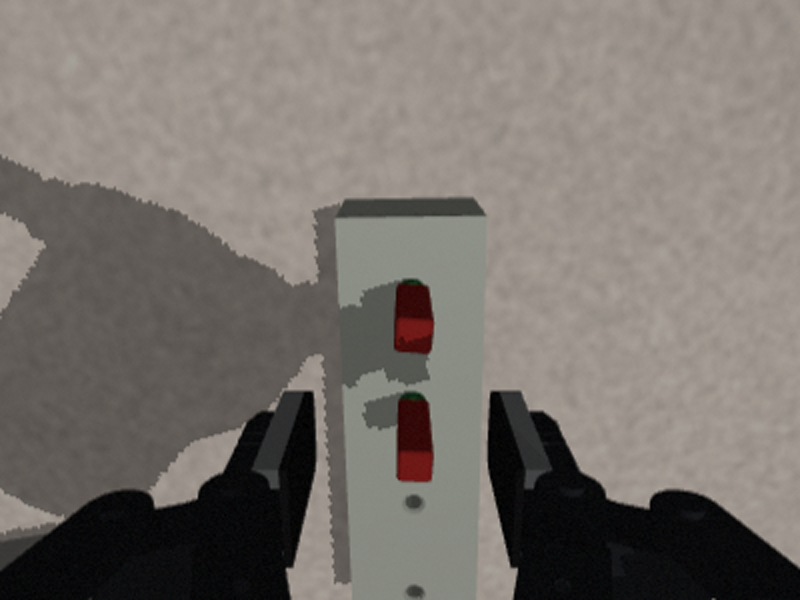

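The two hub tops are at crop px (414,335) and (415,466), aligned with the rack.

```bash
python3 - <<'E'
from h import *
w=snapshot('wrist')
for c in((414,335),(415,466)): print(atz(w,(c[0]/2+79.75,c[1]/2+59.75),91).round(1))
for c in((414,502),(415,591)): print(atz(w,(c[0]/2+79.75,c[1]/2+59.75),45).round(1))
r=read_state();print(r['ee_pos'],r['t'],r['joint_pos'],r['qd'])
E
```

```text
[433.9 371.6  91. ]
[478.7 358.5  91. ]
[523.4 345.7  45. ]
[568.  332.8  45. ]
[437.98414003 366.53331867 134.8936195 ] 8.95 [ 5.92299611e-01  5.29044256e-01  1.59244910e+00 -5.56869661e-05
  1.01736515e+00 -6.80789524e-01] [ 0.00482922  0.00494191  0.00777747 -0.00028124 -0.00655302  0.00067339]
```

jog_arm --steps '[[[-0.2, 0.5, 0], 0], [[-0.2, 0.5, -2.5], 0], [[-0.2, 0.5, -5], 0], [[-0.2, 0.5, -7], 0], [[-0.2, 0.5, -7.7], 0], [[-0.2, 0.5, -7.7], 0], [[-0.2, 0.5, -7.7], 0], [[-0.2, 0.5, -7.7], 0], [[-0.2, 0.5, -7.7], 0], [[-0.2, 0.5, -7.7], 0]]' --fingers 0.5

```text
t: 9.95
ee_pos: [434.9, 371.5, 56.8]
eef_rot: [0.464, 3.106, 0.001]
ft_force: [-0.7, -0.7, -0.0]
finger_gap: 0.498
gripper_force: 0.0
```

jog_arm --steps '[[[0, 0, 0], 0], [[0, 0, 0], 0], [[0, 0, 0], 0], [[0, 0, 0], 0], [[0, 0, 0], 0], [[0, 0, 0], 0], [[0, 0, 0], 0], [[0, 0, 0], 0]]' --fingers 0

```text
t: 10.75
ee_pos: [434.8, 371.4, 56.5]
eef_rot: [0.464, 3.107, 0.0]
ft_force: [-0.9, -0.9, 6.0]
finger_gap: 0.133
gripper_force: 58.4
```

jog_arm --steps '[[[0, 0, 3], 0], [[0, 0, 8], 0], [[0, 0, 13], 0], [[2, -3, 14.5], 0], [[4.5, -7, 14.5], 0], [[7.5, -11, 14.5], 0], [[10, -15, 14.5], 0], [[12.5, -19, 14.5], 0], [[15, -23, 14.5], 0], [[17.5, -26.6, 14.5], 0], [[17.5, -26.6, 14.5], 0], [[17.5, -26.6, 14.5], 0], [[17.5, -26.6, 14.5], 0], [[17.5, -26.6, 14.5], 0], [[17.5, -26.6, 14.5], 0]]'

```text
t: 12.25
ee_pos: [609.2, 106.3, 201.4]
eef_rot: [-0.462, -3.107, -0.0]
ft_force: [-0.8, 1.1, 0.0]
finger_gap: 0.13
gripper_force: 59.5
```

```bash
cat >> h.py <<'E'
def wl(n,f):
    w=shot(n,f); np.savez('pics/'+f+'.npz',**{k:np.array(v) for k,v in w.items() if k!='color'})
    return w
def ld(f):
    d=np.load('pics/'+f+'.npz');return {k:d[k] for k in d}
E
python3 - <<'E'
from h import *
r=read_state();print(r['ee_pos'],r['t'],r['finger_gap'],r['ft_force'],r['eef_rot'])
w=wl('wrist','w4.png')
for p in((547.8,112.7,95),(597.5,107.2,95),(646.9,101.8,95)):print(proj(w,p))
c=w['color'][60:360,80:480]
cv2.imwrite('pics/w4b.png',cv2.resize(c,(800,600),interpolation=2))
E
```

```text
[609.23795813 106.3356297  201.35950661] 12.25 0.1302172502789138 [-0.77466404  1.08437897  0.00479404] [-4.62443549e-01 -3.10724310e+00 -3.40593456e-05]
[265.48086266 130.32072596]
[277.7731953  193.10781749]
[288.74490823 248.74373983]
```

View pics/w4b.png

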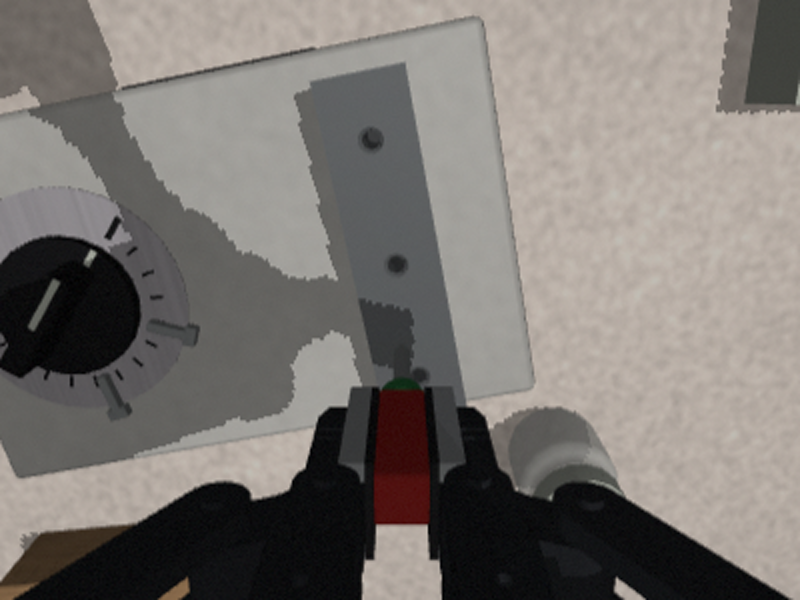

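Sockets appear at crop px (371,139), (397,264) and (421,375). The needle is held straight.

```bash
python3 - <<'E'
from h import *
w=ld('w4.png')
for c in((371,139),(397,264),(421,375)): print(atz(w,(c[0]/2+79.75,c[1]/2+59.75),95).round(1))
r=read_state();print(r['ee_pos'])
E
```

```text
[547.  112.8  95. ]
[596.5 107.9  95. ]
[645.9 103.4  95. ]
[609.32719543 106.21297638 201.372062  ]
```

jog_arm --steps '[[[2, -0.2, 0], 0], [[3.75, -0.3, -2], 0], [[3.75, -0.3, -4.1], 0], [[3.75, -0.3, -4.1], 0], [[3.75, -0.3, -4.1], 0], [[3.75, -0.3, -4.1], 0], [[3.75, -0.3, -4.1], 0], [[3.75, -0.3, -4.1], 0]]'

```text
t: 13.1
ee_pos: [647.4, 102.5, 161.2]
eef_rot: [0.464, 3.106, 0.0]
ft_force: [0.0, 0.2, -0.9]
finger_gap: 0.129
gripper_force: 59.5
```

```bash
python3 - <<'E'
from h import *
w=wl('wrist','w5.png');r=read_state();print(r['ee_pos'],r['qd'])
s=wl('scene','s5.png')
a=cv2.resize(w['color'][180:330,200:360],(400,375),interpolation=2);x,y=proj(s,(646,103,120)).astype(int);print(x,y)
b=cv2.resize(s['color'][y-40:y+35,x-40:x+40],(400,375),interpolation=2)
cv2.imwrite('pics/m5.png',np.hstack([a,b]))
E
```

```text
[647.35449462 102.45624954 160.96705796] [-0.00101442  0.00613548  0.00080865 -0.00115323 -0.00285324  0.00016617]
295 254
```

View pics/m5.png

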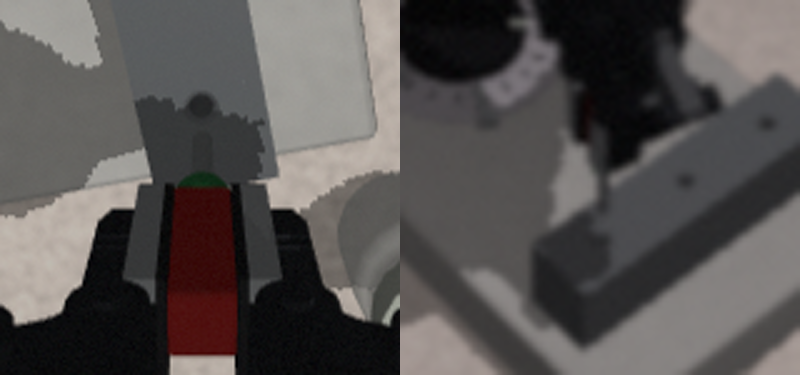

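jog_arm --steps '[[[-0.06, 0.05, -0.8], 0], [[-0.06, 0.05, -1.2], 0], [[-0.06, 0.05, -1.5], 0], [[-0.06, 0.05, -1.7], 0], [[-0.06, 0.05, -1.9], 0], [[-0.06, 0.05, -2.1], 0], [[-0.06, 0.05, -2.3], 0], [[-0.06, 0.05, -2.5], 0], [[-0.06, 0.05, -2.5], 0], [[-0.06, 0.05, -2.5], 0]]'

```text
t: 14.2
ee_pos: [646.6, 102.9, 135.3]
eef_rot: [-0.465, -3.107, -0.0]
ft_force: [1.2, -1.0, 0.3]
finger_gap: 0.133
gripper_force: 59.5
```

jog_arm --steps '[[[0, 0, -0.8], 0], [[0, 0, -1.6], 0], [[0, 0, -2.4], 0], [[0, 0, -2.9], 0], [[0, 0, -3.2], 0], [[0, 0, -3.2], 0], [[0, 0, -3.2], 0], [[0, 0, -3.2], 0]]'

```text
t: 15.0
ee_pos: [648.2, 102.9, 105.6]
eef_rot: [0.464, 3.103, 0.001]
ft_force: [-4.0, -1.4, 30.5]
finger_gap: 0.129
gripper_force: 65.0
```

jog_arm --steps '[[[0, 0, 0.1], 0], [[0, 0, 0.1], 0], [[0, 0, 0.1], 0], [[0, 0, 0.1], 0], [[0, 0, 3], 0], [[0, 0, 7], 0], [[-2, 0.3, 11], 0], [[-4, 0.6, 11], 0], [[-5, 1, 11], 0], [[-5, 1, 11], 0], [[-5, 1, 11], 0], [[-5, 1, 11], 0], [[-5, 1, 11], 0]]' --fingers 0.4

```text
t: 16.3
ee_pos: [597.0, 112.7, 212.6]
eef_rot: [-0.465, -3.106, 0.0]
ft_force: [0.7, -0.3, -0.1]
finger_gap: 0.398
gripper_force: 0.0
```

```bash
python3 - <<'E'
from h import *
w=wl('wrist','w6.png');r=read_state();print(r['ee_pos'],r['t'],r['ft_force'])
s=wl('scene','s6.png');a=cv2.resize(w['color'][150:330,180:380],(400,360),interpolation=2)
b=cv2.resize(s['color'][200:290,240:340],(400,360),interpolation=2)
cv2.imwrite('pics/m6.png',np.hstack([a,b]))
for q in((646.3,103.2,95),(646.3,103.2,101),(646.3,103.2,141)):print((proj(w,q)-[180,150])*2,(proj(s,q)-[240,200])*4)
E
```

```text
[596.9613904  112.74998811 212.70360972] 16.35 [-0.02848255 -0.63106001  0.2452237 ]
[213.82674312 212.8445602 ] [220.21752223 246.51434055]
[214.07638865 218.87738549] [220.508337   240.16285811]
[216.043078   266.40354478] [222.51225848 196.39660751]
```

View pics/m6.png

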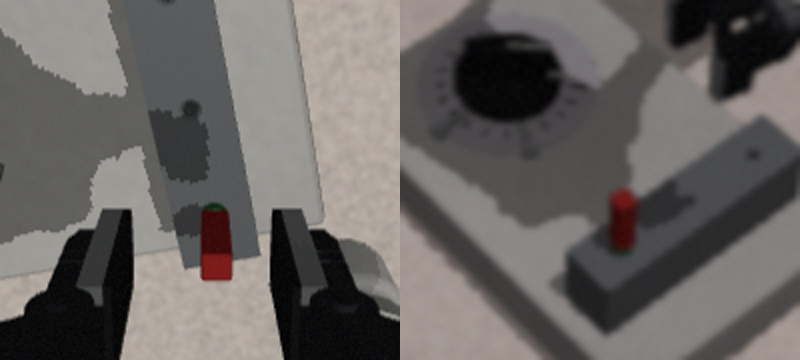

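jog_arm --steps '[[[-2.3, 4.4, 0], 0], [[-4.5, 8.8, 0], 0], [[-6.7, 13.2, 0], 0], [[-8.9, 17.6, 0], 0], [[-11, 22, -2], 0], [[-11.73, 24.56, -5], 0], [[-11.73, 24.56, -8], 0], [[-11.73, 24.56, -10], 0], [[-11.73, 24.56, -10], 0], [[-11.73, 24.56, -11], 0], [[-11.73, 24.56, -13], 0], [[-11.73, 24.56, -15], 0], [[-11.73, 24.56, -15.6], 0], [[-11.73, 24.56, -15.6], 0], [[-11.73, 24.56, -15.6], 0], [[-11.73, 24.56, -15.6], 0], [[-11.73, 24.56, -15.6], 0]]' --fingers 0.4

```text
t: 18.1
ee_pos: [479.7, 358.7, 58.1]
eef_rot: [0.464, 3.106, 0.001]
ft_force: [-0.5, -0.4, 0.5]
finger_gap: 0.398
gripper_force: 0.0
```

jog_arm --steps '[[[0, 0, 0], 0], [[0, 0, 0], 0], [[0, 0, 0], 0], [[0, 0, 0], 0], [[0, 0, 0], 0], [[0, 0, 0], 0], [[0, 0, 0], 0], [[0, 0, 0], 0]]' --fingers 0

```text
t: 18.9
ee_pos: [479.5, 358.6, 57.7]
eef_rot: [0.464, 3.107, 0.001]
ft_force: [-1.2, -0.1, 6.6]
finger_gap: 0.13
gripper_force: 58.4
```

jog_arm --steps '[[[0, 0, 4], 0], [[0, 0, 9], 0], [[0, 0, 11.2], 0], [[1.3, -4.7, 11.2], 0], [[2.6, -9.4, 11.2], 0], [[3.9, -14.1, 11.2], 0], [[5.2, -18.8, 11.2], 0], [[6.4, -23, 11.2], 0], [[6.81, -24.59, 11.2], 0], [[6.81, -24.59, 11.2], 0], [[6.81, -24.59, 11.2], 0], [[6.81, -24.59, 11.2], 0], [[6.81, -24.59, 11.2], 0], [[6.81, -24.59, 11.2], 0], [[6.81, -24.59, 11.2], 0], [[6.81, -24.59, 11.2], 0]]'

```text
t: 20.5
ee_pos: [547.3, 112.9, 169.3]
eef_rot: [-0.464, -3.107, -0.0]
ft_force: [0.2, -0.2, -0.1]
finger_gap: 0.128
gripper_force: 59.8
```

jog_arm --steps '[[[0.03, -0.02, -1], 0], [[0.03, -0.02, -1.8], 0], [[0.03, -0.02, -2.2], 0], [[0.03, -0.02, -2.4], 0], [[0.03, -0.02, -2.6], 0], [[0.03, -0.02, -2.8], 0], [[0.03, -0.02, -3], 0], [[0.03, -0.02, -3.1], 0], [[0.03, -0.02, -3.1], 0], [[0.03, -0.02, -3.1], 0]]'

```text
t: 21.5
ee_pos: [547.8, 112.4, 138.4]
eef_rot: [0.464, 3.107, 0.0]
ft_force: [-0.0, -0.3, -1.0]
finger_gap: 0.13
gripper_force: 59.8
```

jog_arm --steps '[[[0, 0, -0.8], 0], [[0, 0, -1.6], 0], [[0, 0, -2.4], 0], [[0, 0, -2.9], 0], [[0, 0, -3.2], 0], [[0, 0, -3.3], 0], [[0, 0, -3.3], 0], [[0, 0, -3.3], 0]]'

```text
t: 22.3
ee_pos: [547.7, 112.4, 107.2]
eef_rot: [0.464, 3.106, 0.0]
ft_force: [-15.2, -2.1, 46.3]
finger_gap: 0.13
gripper_force: 66.6
```

jog_arm --steps '[[[0, 0, 0.15], 0], [[0, 0, 0.15], 0], [[0, 0, 0.15], 0], [[0, 0, 0.15], 0], [[0, 0, 4], 0], [[0, 0, 8], 0], [[0, 0, 12], 0], [[1, -4, 12.4], -0.14], [[1.8, -8, 12.4], -0.28], [[2.5, -12, 12.4], -0.42], [[3.2, -16.35, 12.4], -0.54], [[3.2, -16.35, 12.4], -0.54], [[3.2, -16.35, 12.4], -0.54], [[3.2, -16.35, 12.4], -0.54], [[3.2, -16.35, 12.4], -0.54], [[3.2, -16.35, 12.4], -0.54], [[3.2, -16.35, 12.4], -0.54]]' --fingers 0.5

```text
t: 24.0
ee_pos: [579.7, -50.5, 229.3]
eef_rot: [1.275, 2.871, 0.0]
ft_force: [-0.4, -0.8, 0.2]
finger_gap: 0.504
gripper_force: 0.0
```

```bash
python3 - <<'E'
from h import *
w=wl('wrist','w7.png');r=read_state();print(r['ee_pos'],r['eef_rot'],r['t'],r['ft_force'])
s=wl('scene','s7.png');x,y=proj(w,(580,-51,60)).astype(int);print(x,y)
a=cv2.resize(w['color'][y-75:y+75,x-67:x+66],(532,600),interpolation=2)
b=cv2.resize(s['color'][200:312,270:320],(268,600),interpolation=2)
cv2.imwrite('pics/m7.png',np.hstack([a,b]))
for q in((547.3,112.7,95),(547.3,112.7,141)):print((proj(s,q)-[270,200])*5.36+[532,0])
E
```

```text
[579.6731671  -50.59498941 229.31597633] [ 1.27503567e+00  2.87118326e+00 -5.50731792e-05] 24.05 [-0.10031955  0.68292604  1.02580047]
280 188
[840.40748124 204.59833831]
[848.98453136 136.00949435]
```

View pics/m7.png

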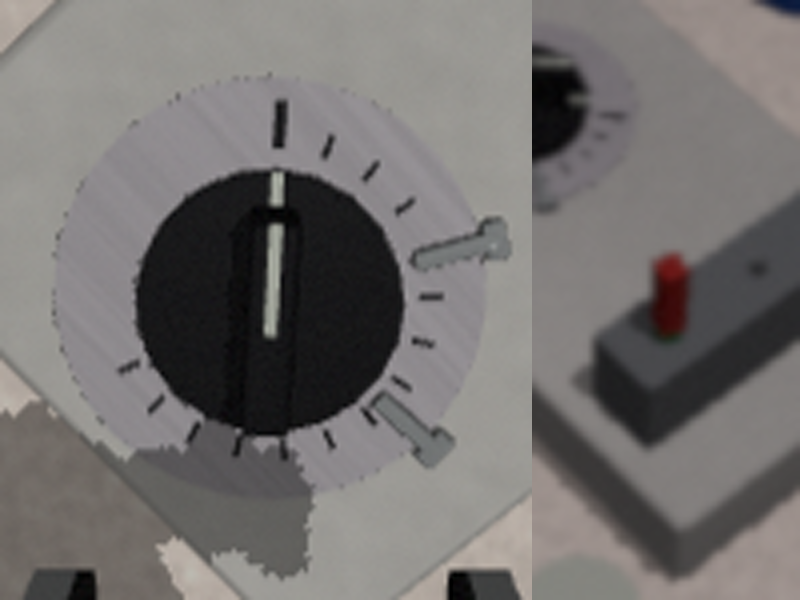

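```bash
python3 - <<'E'
from h import *
w=ld('w7.png');f=lambda x,y,z:atz(w,((x+.5)/4+213-.5,(y+.5)/4+113-.5),z)
P=dict(c=(270,302,60),zero=(281,123,50.5),zin=(280,148,50.5),pt=(277,188,60),b1=(271,335,86),b2=(276,226,86),k1i=(415,262,55),k1o=(502,239,55),k2i=(378,400,55),k2o=(436,451,55))
c=f(*P['c'])
for n,p in P.items():
    q=f(*p);d=q-c;print(n,q.round(1),np.degrees(np.arctan2(d[1],d[0])).round(1),np.hypot(*d[:2]).round(1))
for a,b in(('b1','b2'),('k1i','k1o'),('k2i','k2o'),('zin','zero')):
    d=f(*P[b])-f(*P[a]);print(a,np.degrees(np.arctan2(d[1],d[0])).round(1))
s=cv2.imread('pics/s7.png');reds(dict(ld('s7.png'),color=s),120)
t=shot('top');reds(t,137)
E
```

```text
c [579.2 -50.8  60. ] 0.0 0.0
zero [552.2 -16.9  50.5] 128.5 43.3
zin [556.2 -21.6  50.5] 128.3 37.2
pt [561.3 -28.5  60. ] 128.7 28.7
b1 [580.4 -51.8  86. ] -37.0 1.5
b2 [564.2 -32.1  86. ] 128.7 24.0
k1i [600.2 -19.5  55. ] 56.2 37.7
k1o [ 6.123e+02 -6.000e-01  5.500e+01] 56.6 60.2
k2i [618.6 -52.3  55. ] -2.2 39.4
k2o [639.7 -52.3  55. ] -1.4 60.5
b1 129.6
k1i 57.3
k2i 0.0
zin 129.9
[ 88   6  17  29 331] [95.1 20.1] [  389.  -1071.6   120. ]
[327 224   5  14  54] [329.1 230.3] [544.  112.1 120. ]
[293 248   6  14  68] [295.7 254.1] [644.1 102.3 120. ]
```

jog_arm --steps '[[[0.02, -0.03, -5], -0.055], [[0.02, -0.03, -10], -0.055], [[0.02, -0.03, -13], -0.055], [[0.02, -0.03, -15], -0.055], [[0.02, -0.03, -16], -0.055], [[0.02, -0.03, -16], -0.055], [[0.02, -0.03, -16], -0.055], [[0.02, -0.03, -16], -0.055]]' --fingers 0.5

```text
t: 24.95
ee_pos: [580.7, -51.5, 70.6]
eef_rot: [1.354, 2.833, 0.001]
ft_force: [-0.2, 0.1, 0.3]
finger_gap: 0.505
gripper_force: 0.0
```

jog_arm --steps '[[[0, 0, 0], 0], [[0, 0, 0], 0], [[0, 0, 0], 0], [[0, 0, 0], 0], [[0, 0, 0], 0], [[0, 0, 0], 0], [[0, 0, 0], 0], [[0, 0, 0], -0.14], [[0, 0, 0], -0.28], [[0, 0, 0], -0.42], [[0, 0, 0], -0.56], [[0, 0, 0], -0.7], [[0, 0, 0], -0.84], [[0, 0, 0], -0.98], [[0, 0, 0], -1.1], [[0, 0, 0], -1.2], [[0, 0, 0], -1.264], [[0, 0, 0], -1.264], [[0, 0, 0], -1.264], [[0, 0, 0], -1.264]]' --fingers 0

```text
t: 26.95
ee_pos: [580.0, -51.5, 70.1]
eef_rot: [2.767, 1.486, 0.001]
ft_force: [-2.3, -0.3, 9.7]
finger_gap: 0.122
gripper_force: 60.2
```

```bash
python3 - <<'E'
from h import *
r=read_state();a=r['eef_rot'];print(r['torque'],r['ft_force'],r['ee_pos'],(2*np.degrees(np.arctan2(a[1],a[0]))-90))
E
```

```text
[-0.0833101   0.53981562 -0.0597619 ] [-2.3293076  -0.27332198  9.70739239] [580.0382587  -51.51468787  70.07435824] -33.518878045539566
```

jog_arm --steps '[[[0, 0, 0], 0], [[0, 0, 0], 0], [[0, 0, 0], 0], [[0, 0, 0], 0], [[0, 0, 4], 0], [[0, 0, 8], 0], [[0, 0, 12], 0], [[0, 0, 16], 0], [[0, 0, 16], 0], [[0, 0, 16], 0], [[0, 0, 16], 0], [[0, 0, 16], 0], [[0, 0, 16], 0], [[0, 0, 16], 0]]' --fingers 0.5

```text
t: 28.35
ee_pos: [579.7, -51.4, 228.6]
eef_rot: [-2.767, -1.486, 0.001]
ft_force: [-0.4, 0.9, -0.3]
finger_gap: 0.496
gripper_force: 0.0
```

```bash
python3 - <<'E'
from h import *
w=wl('wrist','w8.png');r=read_state();print(r['ee_pos'],r['t'])
x,y=213+67,113+75
cv2.imwrite('pics/m8.png',cv2.resize(w['color'][y-75:y+75,x-67:x+66],(532,600),interpolation=2))
E
```

```text
[579.72586992 -51.36328681 228.75501457] 28.4
```

View pics/m8.png

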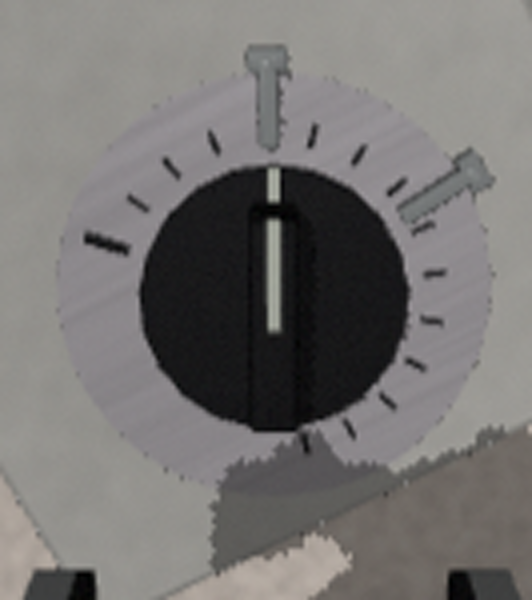

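The pointer stands at clip 1, about 2° past it, which is well within tolerance. Next I'll finish the dwell and go on to clip 2.

jog_arm --steps '[[[0, 0, 0], 0], [[0, 0, 0], 0], [[0, 0, 0], 0], [[0, 0, 0], 0], [[0, 0, 0], 0], [[0, 0, 0], 0], [[0, 0, 0], 0], [[0, 0, -5], 0], [[0, 0, -10], 0], [[0, 0, -13], 0], [[0, 0, -15], 0], [[0, 0, -16], 0], [[0, 0, -16], 0], [[0, 0, -16], 0], [[0, 0, -16], 0]]' --fingers 0.5

```text
t: 29.9
ee_pos: [580.7, -51.5, 70.5]
eef_rot: [2.766, 1.486, 0.002]
ft_force: [-1.1, 0.1, -0.0]
finger_gap: 0.497
gripper_force: 0.0
```

jog_arm --steps '[[[0, 0, 0], 0], [[0, 0, 0], 0], [[0, 0, 0], 0], [[0, 0, 0], 0], [[0, 0, 0], 0], [[0, 0, 0], 0], [[0, 0, 0], 0], [[0, 0, 0], -0.14], [[0, 0, 0], -0.28], [[0, 0, 0], -0.42], [[0, 0, 0], -0.56], [[0, 0, 0], -0.7], [[0, 0, 0], -0.84], [[0, 0, 0], -0.94], [[0, 0, 0], -1.0], [[0, 0, 0], -1.0], [[0, 0, 0], -1.0], [[0, 0, 0], -1.0]]' --fingers 0

```text
t: 31.7
ee_pos: [580.2, -51.4, 70.1]
eef_rot: [3.141, -0.022, 0.001]
ft_force: [-2.7, 0.0, 10.0]
finger_gap: 0.121
gripper_force: 60.0
```

jog_arm --steps '[[[0, 0, 0], 0], [[0, 0, 0], 0], [[0, 0, 0], 0], [[0, 0, 0], 0], [[0, 0, 4], 0], [[0, 0, 8], 0], [[0, 0, 12], 0], [[0, 0, 16], 0], [[0, 0, 16], 0], [[0, 0, 16], 0], [[0, 0, 16], 0], [[0, 0, 16], 0], [[0, 0, 16], 0], [[0, 0, 16], 0]]' --fingers 0.5

```text
t: 33.1
ee_pos: [579.7, -51.4, 228.6]
eef_rot: [-3.141, 0.022, 0.002]
ft_force: [0.6, -0.0, 0.2]
finger_gap: 0.5
gripper_force: 0.0
```

```bash
python3 - <<'E'
from h import *
w=wl('wrist','w9.png');r=read_state();print(r['ee_pos'],r['t'],r['joint_pos'])
x,y=213+67,113+75
cv2.imwrite('pics/m9.png',cv2.resize(w['color'][y-75:y+75,x-67:x+66],(532,600),interpolation=2))
E
```

```text
[579.75312034 -51.36770478 228.75396151] 33.15 [-1.90952290e-01  4.35859202e-01  1.45712209e+00 -1.26023665e-06
  1.24946748e+00  1.39402670e+00]
```

View pics/m9.png

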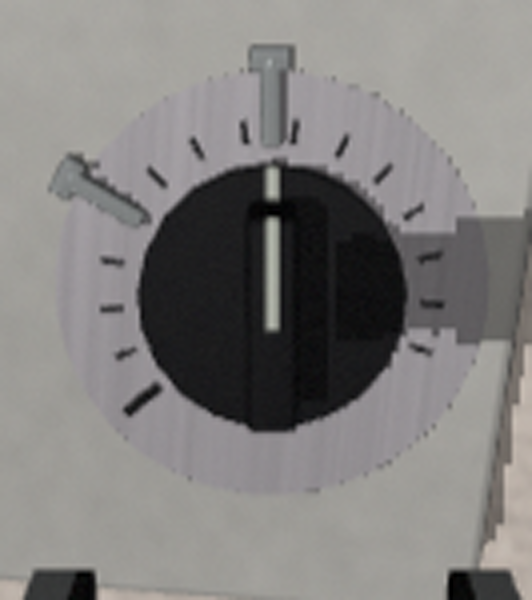

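The pointer lines up with clip 2. I'll finish the dwell, then turn back to zero.

jog_arm --steps '[[[0, 0, 0], 0], [[0, 0, 0], 0], [[0, 0, 0], 0], [[0, 0, 0], 0], [[0, 0, 0], 0], [[0, 0, 0], 0], [[0, 0, 0], 0], [[0, 0, -5], 0], [[0, 0, -10], 0], [[0, 0, -13], 0], [[0, 0, -15], 0], [[0, 0, -16], 0], [[0, 0, -16], 0], [[0, 0, -16], 0], [[0, 0, -16], 0]]' --fingers 0.5

```text
t: 34.65
ee_pos: [580.7, -51.5, 70.6]
eef_rot: [3.141, -0.022, 0.003]
ft_force: [-0.4, 0.0, 1.3]
finger_gap: 0.498
gripper_force: 0.0
```

jog_arm --steps '[[[0, 0, 0], 0], [[0, 0, 0], 0], [[0, 0, 0], 0], [[0, 0, 0], 0], [[0, 0, 0], 0], [[0, 0, 0], 0], [[0, 0, 0], 0], [[0, 0, 0], 0.14], [[0, 0, 0], 0.28], [[0, 0, 0], 0.42], [[0, 0, 0], 0.56], [[0, 0, 0], 0.7], [[0, 0, 0], 0.84], [[0, 0, 0], 0.98], [[0, 0, 0], 1.12]]' --fingers 0

```text
t: 36.15
ee_pos: [580.1, -51.3, 70.1]
eef_rot: [2.668, 1.657, 0.001]
ft_force: [-2.0, 2.2, 9.5]
finger_gap: 0.121
gripper_force: 60.4
```

jog_arm --steps '[[[0, 0, 0], 0.14], [[0, 0, 0], 0.28], [[0, 0, 0], 0.42], [[0, 0, 0], 0.56], [[0, 0, 0], 0.7], [[0, 0, 0], 0.84], [[0, 0, 0], 0.98], [[0, 0, 0], 1.08], [[0, 0, 0], 1.14], [[0, 0, 0], 1.15], [[0, 0, 0], 1.15], [[0, 0, 0], 1.15]]'

```text
t: 37.35
ee_pos: [580.0, -51.3, 70.1]
eef_rot: [1.346, 2.838, 0.0]
ft_force: [-3.3, 0.9, 9.7]
finger_gap: 0.123
gripper_force: 60.5
```

```bash
python3 - <<'E'
from h import *
r=read_state();a=r['eef_rot'];print(r['torque'],r['ft_force'],r['ee_pos'],(2*np.degrees(np.arctan2(a[1],a[0]))-90)%360,r['t'])
E
```

```text
[ 0.24140595  0.56908608 -0.13396624] [-3.27529042  0.90287184  9.72630197] [580.00309139 -51.32076578  70.05780048] 39.24149067966408 37.35
```

jog_arm --steps '[[[0, 0, 0], 0.025], [[0, 0, 0], 0.025]]'

```text
t: 37.55
ee_pos: [580.0, -51.3, 70.1]
eef_rot: [1.31, 2.855, 0.001]
ft_force: [-3.1, 0.3, 10.6]
finger_gap: 0.121
gripper_force: 61.2
```

jog_arm --steps '[[[0, 0, 0], 0], [[0, 0, 0], 0], [[0, 0, 0], 0], [[0, 0, 0], 0], [[0, 0, 5], 0], [[0, 0, 10], 0], [[0, 0, 14], 0.1], [[0, 0, 14], 0.2], [[0, 0, 14], 0.35], [[0, 0, 14], 0.45], [[0, 0, 14], 0.56], [[0, 0, 14], 0.56], [[0, 0, 14], 0.56]]' --fingers 0.4

```text
t: 38.85
ee_pos: [579.8, -51.4, 209.2]
eef_rot: [-0.476, -3.105, -0.0]
ft_force: [0.5, 0.3, -0.2]
finger_gap: 0.4
gripper_force: 0.0
```

```bash
python3 - <<'E'
from h import *
t=wl('top','t10.png');w=wl('wrist','w10.png');r=read_state();a=r['eef_rot'];print(r['ee_pos'],r['t'],(2*np.degrees(np.arctan2(a[1],a[0]))-90)%360)
a=cv2.resize(w['color'][60:240,180:380],(400,360),interpolation=2)
b=cv2.resize(t['color'][190:310,350:460],(330,360),interpolation=2)
cv2.imwrite('pics/m10.png',np.hstack([a,b]))
E
```

```text
[579.88203657 -51.3923388  209.2117723 ] 38.95 72.61224164615282
```

View pics/m10.png

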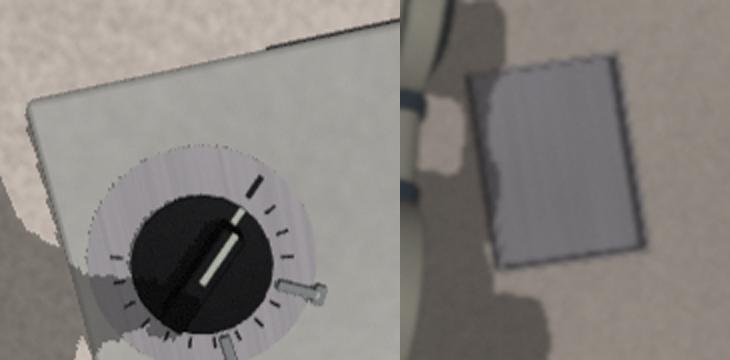

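jog_arm --steps '[[[-0.8, 4, 0], 0.01], [[-1.6, 8, 0], 0.01], [[-2.4, 12, 0], 0.01], [[-3.1, 15.7, 0], 0.01], [[-3.22, 16.38, 0], 0.01], [[-3.22, 16.38, -1], 0.01], [[-3.22, 16.38, -3], 0.01], [[-3.22, 16.38, -5], 0.01], [[-3.22, 16.38, -8], 0.01], [[-3.22, 16.38, -10], 0.01], [[-3.22, 16.38, -10.2], 0.01], [[-3.22, 16.38, -10.2], 0.01], [[-3.22, 16.38, -10.2], 0.01]]' --fingers 0.4

```text
t: 40.25
ee_pos: [548.4, 111.9, 108.1]
eef_rot: [0.456, 3.107, 0.0]
ft_force: [-0.2, -0.2, -0.3]
finger_gap: 0.404
gripper_force: 0.0
```

jog_arm --steps '[[[0, 0, 0], 0], [[0, 0, 0], 0], [[0, 0, 0], 0], [[0, 0, 0], 0], [[0, 0, 0], 0], [[0, 0, 0], 0], [[0, 0, 0], 0], [[0, 0, 3], 0], [[0, 0, 7], 0], [[0, 0, 11], 0], [[0, 0, 11], 0], [[0, 0, 11], 0]]' --fingers 0

```text
t: 41.45
ee_pos: [548.1, 112.5, 218.4]
eef_rot: [0.455, 3.106, 0.001]
ft_force: [-0.5, -0.7, -1.3]
finger_gap: 0.127
gripper_force: 59.1
```

```bash
python3 - <<'E'
from h import *
t=wl('top','t11.png')
im=cv2.cvtColor(t['color'],cv2.COLOR_BGR2GRAY)
print([(np.round(d['uv']).tolist(),round(d['p'],2)) for d in search_frame('top','tray')])
d=cv2.absdiff(t['color'],cv2.imread('pics/t10.png'))[195:300,350:460];print(d.mean(),(d.max(2)>40).sum())
E
```

```text
[([405.0, 244.0], 0.62)]
14.114516594516594 2281
```

```bash
cat >> h.py <<'E'
def tray(t,v=1):
    im=cv2.GaussianBlur(t['color'],(3,3),0).astype(float);m=((im[...,0]/(im[...,2]+1)>0.97)&(im.sum(2)>60)).astype(np.uint8)
    m[:, :350]=0;m[:,480:]=0;m[:195]=0;m[310:]=0
    m=cv2.morphologyEx(m,cv2.MORPH_OPEN,np.ones((3,3)))
    n,l,st,ce=cv2.connectedComponentsWithStats(m);i=1+np.argmax(st[1:,4])
    r=cv2.minAreaRect(np.argwhere(l==i)[:,::-1].astype(np.float32));print(st[i],r)
    c=atz(t,r[0],20);b=[atz(t,p,20).round().tolist()[:2] for p in cv2.boxPoints(r)];print('tray',c.round(1),b)
E
python3 - <<'E'
from h import *
for n in('t0','t10','t11'):
    d=ld(n+'.png') if n!='t0' else ld('t10.png');tray(dict(d,color=cv2.imread(f'pics/{n}.png')))
E
```

```text
[ 374  209   57   70 3179] ((402.2310791015625, 243.5403594970703), (65.31925201416016, 49.8423957824707), 81.46923065185547)
tray [ 462.2 -353.6   20. ] [[550.0, -268.0], [569.0, -418.0], [375.0, -438.0], [357.0, -290.0]]
[ 374  209   57   70 3174] ((401.9708251953125, 243.53851318359375), (65.27851867675781, 49.667701721191406), 82.14668273925781)
tray [ 462.2 -352.8   20. ] [[551.0, -269.0], [568.0, -418.0], [374.0, -436.0], [358.0, -288.0]]
[ 374  209   57   70 3177] ((401.9905090332031, 243.65037536621094), (65.17472839355469, 49.286155700683594), 81.52884674072266)
tray [ 461.9 -352.8   20. ] [[550.0, -269.0], [568.0, -416.0], [375.0, -436.0], [357.0, -290.0]]
```

jog_arm --steps '[[[-0.8, -4.5, 0], 0.05], [[-1.6, -9, 0], 0.1], [[-2.4, -13.5, 0], 0.15], [[-3.2, -18, 0], 0.2], [[-4, -22.5, 0], 0.25], [[-4.8, -27, 0], 0.3], [[-5.6, -31.5, 0], 0.35], [[-6.4, -36, 0], 0.39], [[-7.2, -40.5, 0], 0.39], [[-8, -45, 0], 0.39], [[-8.36, -49, 0], 0.39], [[-8.36, -49.04, -3], 0.39], [[-8.36, -49.04, -7], 0.39], [[-8.36, -49.04, -11], 0.39], [[-8.36, -49.04, -14], 0.39], [[-8.36, -49.04, -15], 0.39], [[-8.36, -49.04, -15.5], 0.39], [[-8.36, -49.04, -15.5], 0.39], [[-8.36, -49.04, -15.5], 0.39], [[-8.36, -49.04, -15.5], 0.39]]'

```text
t: 43.55
ee_pos: [464.6, -378.4, 63.5]
eef_rot: [-0.156, 3.136, -0.002]
ft_force: [-0.1, -0.7, -0.2]
finger_gap: 0.131
gripper_force: 59.2
```

jog_arm --steps '[[[0, 0, -0.2], 0], [[0, 0, -0.4], 0], [[0, 0, -0.5], 0], [[0, 0, -0.5], 0]]'

```text
t: 43.95
ee_pos: [464.0, -377.9, 57.1]
eef_rot: [0.156, -3.138, -0.0]
ft_force: [-0.3, 0.8, 0.4]
finger_gap: 0.13
gripper_force: 59.2
```

jog_arm --steps '[[[0, 0, 0], 0], [[0, 0, 0], 0], [[0, 0, 0], 0], [[0, 0, 0], 0], [[0, 0, 1], 0], [[0, 0, 2.5], 0], [[0, 0, 5], 0], [[0, 0, 8], 0], [[0, 0, 12], 0], [[0, 0, 12], 0], [[0, 0, 12], 0], [[0, 0, 12], 0]]' --fingers 0.24

```text
t: 45.15
ee_pos: [463.8, -377.7, 176.9]
eef_rot: [0.156, -3.137, -0.001]
ft_force: [0.4, 0.0, 0.1]
finger_gap: 0.24
gripper_force: 0.0
```

```bash
python3 - <<'E'
from h import *
w=wl('wrist','w12.png');s=wl('scene','s12.png')
print('w');reds(w,10);print('s');reds(s,10)
print(read_state()['ee_pos'])
E
```

```text
w
[260  95  20  45 547] [269.6 116.6] [ 395.5 -395.1   10. ]
s
[ 88   6  17  29 335] [95.2 20. ] [  294.9 -1274.     10. ]
[293 248   6  14  67] [295.8 254.1] [583.1  50.8  10. ]
[ 463.65075117 -377.58301135  176.39665572]
```

jog_arm --steps '[[[0, 0, 3], 0], [[1.5, 4, 3], -0.05], [[3, 8, 3], -0.1], [[4.6, 12, 3], -0.15], [[6.1, 16, 3], -0.2], [[7.6, 20, 3], -0.25], [[9.2, 24, 3], -0.3], [[10.7, 28, 3], -0.35], [[12.2, 32, 3], -0.39], [[13.7, 36, 3], -0.39], [[15.2, 40, 3], -0.39], [[16.8, 44, 3], -0.39], [[18.3, 48.05, 3], -0.39], [[18.31, 48.05, 3], -0.39], [[18.31, 48.05, 3], -0.39], [[18.31, 48.05, 3], -0.39], [[18.31, 48.05, 3], -0.39]]' --fingers 0.4

```text
t: 46.95
ee_pos: [646.9, 101.4, 207.1]
eef_rot: [-0.457, -3.108, 0.0]
ft_force: [-0.3, -0.9, -1.0]
finger_gap: 0.397
gripper_force: 0.0
```

jog_arm --steps '[[[0, 0, -3], 0], [[0, 0, -6], 0], [[0, 0, -9], 0], [[0, 0, -9.9], 0], [[0, 0, -9.9], 0], [[0, 0, -9.9], 0], [[0, 0, -9.9], 0]]'

```text
t: 47.65
ee_pos: [648.2, 102.4, 110.0]
eef_rot: [0.455, 3.106, 0.001]
ft_force: [0.4, 0.4, -0.5]
finger_gap: 0.399
gripper_force: 0.0
```

jog_arm --steps '[[[0, 0.05, -0.2], 0], [[0, 0.05, -0.2], 0], [[0, 0.05, -0.2], 0], [[0, 0.05, -0.2], 0], [[0, 0.05, -0.2], 0], [[0, 0.05, -0.2], 0], [[0, 0.05, -0.2], 0], [[0, 0, 3], 0], [[0, 0, 7], 0], [[0, 0, 11], 0], [[0, 0, 11], 0], [[0, 0, 11], 0]]' --fingers 0

```text
t: 48.85
ee_pos: [647.5, 102.6, 219.2]
eef_rot: [0.455, 3.107, 0.001]
ft_force: [-1.2, -0.2, -1.3]
finger_gap: 0.135
gripper_force: 59.1
```

```bash
python3 - <<'E'
from h import *
t=wl('top','t13.png');tray(t);reds(t,10)
a=read_state();print(a['ee_pos'],a['eef_rot'])
E
```

```text
[ 357  220   58   71 3200] ((386.2803039550781, 255.07220458984375), (65.61267852783203, 50.86313247680664), 81.25383758544922)
tray [ 429.  -304.4   20. ] [[517.0, -217.0], [536.0, -369.0], [342.0, -391.0], [323.0, -240.0]]
[414 260   5  12  35] [415.7 265.6] [ 394.5 -394.5   10. ]
[646.88028104 102.52712443 218.00157042] [-4.54988409e-01 -3.10817791e+00  8.37148235e-05]
```

The tray was knocked to about (429,-304), and the first needle's hub is now near (395,-395), so it may be outside the tray. I'll place the held needle first, then mend that one.

jog_arm --steps '[[[-2.4, -4.2, 0], 0.05], [[-4.8, -8.4, 0], 0.1], [[-7.2, -12.6, 0], 0.15], [[-9.6, -16.8, 0], 0.2], [[-12, -21, 0], 0.25], [[-14.4, -25.2, 0], 0.3], [[-16.8, -29.4, 0], 0.35], [[-19.2, -33.6, 0], 0.4], [[-22.09, -38.25, 0], 0.4], [[-22.09, -38.25, 0], 0.4], [[-22.09, -38.25, -3], 0.4], [[-22.09, -38.25, -7], 0.4], [[-22.09, -38.25, -11], 0.4], [[-22.09, -38.25, -14], 0.4], [[-22.09, -38.25, -15], 0.4], [[-22.09, -38.25, -15.6], 0.4], [[-22.09, -38.25, -15.9], 0.4], [[-22.09, -38.25, -15.9], 0.4], [[-22.09, -38.25, -15.9], 0.4]]'

```text
t: 50.8
ee_pos: [426.8, -280.3, 60.2]
eef_rot: [-0.172, 3.136, -0.002]
ft_force: [-0.0, -0.6, 0.1]
finger_gap: 0.131
gripper_force: 59.1
```

jog_arm --steps '[[[0, 0, 0], 0], [[0, 0, 0], 0], [[0, 0, 0], 0], [[0, 0, 0], 0], [[0, 0, 1], 0], [[0, 0, 2.5], 0], [[0, 0, 5], 0], [[0, 0, 8], 0], [[0, 0, 12], 0], [[0, 0, 16], 0], [[0, 0, 16], 0], [[0, 0, 16], 0], [[0, 0, 16], 0]]' --fingers 0.24

```text
t: 52.1
ee_pos: [425.8, -279.6, 218.8]
eef_rot: [0.171, -3.136, -0.001]
ft_force: [-0.8, -0.2, -0.1]
finger_gap: 0.24
gripper_force: 0.0
```

```bash
cat >> h.py <<'E'
def rects(w,z):
    im=w['color'].astype(int);m=(im[...,2]>1.8*im[...,1])&(im[...,2]>45)
    for c in cv2.findContours(m.astype(np.uint8),0,2)[0]:
        if cv2.contourArea(c)<30: continue
        r=cv2.minAreaRect(c);b=np.array([atz(w,p,z)[:2] for p in cv2.boxPoints(r)]);e=[b[1]-b[0],b[2]-b[1]];e.sort(key=np.linalg.norm)
        print(np.round(r[0]),'c',b.mean(0).round(1),'size',[np.linalg.norm(q).round(1) for q in e],'long dir',np.degrees(np.arctan2(e[1][1],e[1][0])).round(1))
E
python3 - <<'E'
from h import *
w=wl('wrist','w14.png');t=wl('top','t14.png')
rects(w,12);print('old');rects(dict(ld('w12.png'),color=cv2.imread('pics/w12.png')),12)
a=read_state();print(a['ee_pos'],a['eef_rot'],a['t'])
rects(t,12)
E
```

```text
[179. 141.] c [ 395.1 -393.3] size [np.float64(13.6), np.float64(39.2)] long dir 15.7
[272. 118.] c [ 360.7 -296.1] size [np.float64(11.6), np.float64(39.4)] long dir 26.7
old
[270. 117.] c [ 396.  -394.8] size [np.float64(11.4), np.float64(38.9)] long dir 16.5
[ 425.75765566 -279.58420591  218.36343427] [ 1.71357193e-01 -3.13537845e+00 -2.15751259e-03] 52.2
```

Needle 2 lies flat in the tray. Needle 1 lies on the table just outside the tray's -y wall, too close for a finger to fit. I'll push the tray aside in +y from inside its +y wall.

jog_arm --steps '[[[2, 0.5, 0], 0], [[2, 0.5, -4], 0], [[2, 0.5, -8], 0], [[2, 0.5, -12], 0], [[2, 0.5, -16], 0], [[2, 0.5, -19], 0], [[2, 0.5, -20.1], 0], [[2, 0.5, -20.1], 0], [[2, 0.5, -20.1], 0]]' --fingers 0

```text
t: 53.1
ee_pos: [446.6, -275.2, 19.0]
eef_rot: [-0.171, 3.137, -0.001]
ft_force: [0.0, -0.3, 0.1]
finger_gap: 0.001
gripper_force: 0.0
```

jog_arm --steps '[[[0, 0.6, 0], 0], [[0, 1.2, 0], 0], [[0, 1.8, 0], 0], [[0, 2.4, 0], 0], [[0, 3, 0], 0], [[0, 3.6, 0], 0], [[0, 4.2, 0], 0], [[0, 4.8, 0], 0], [[0, 5.4, 0], 0], [[0, 6, 0], 0], [[0, 6.6, 0], 0], [[0, 7.2, 0], 0], [[0, 7.8, 0], 0], [[0, 8.4, 0], 0], [[0, 8.6, 0], 0], [[0, 8.4, 0], 0], [[0, 8, 0], 0], [[0, 8, 5], 0], [[0, 8, 10], 0], [[0, 8, 15], 0]]'

```text
t: 55.1
ee_pos: [445.7, -195.1, 169.8]
eef_rot: [0.171, -3.136, -0.001]
ft_force: [1.6, -0.4, -0.2]
finger_gap: -0.004
gripper_force: 0.0
```

jog_arm --steps '[[[-3, -10, 5], 0.165], [[-3, -10, 5], 0.165], [[-3, -10, 5], 0.165], [[-3, -10, 5], 0.165], [[-3, -10, 5], 0.165], [[-3, -10, 5], 0.165], [[-3, -10, 5], 0.165], [[-3, -10, 5], 0.165]]' --fingers 0.4

```text
t: 55.9
ee_pos: [416.4, -294.3, 217.9]
eef_rot: [0.431, -3.111, -0.001]
ft_force: [0.2, -1.2, -0.1]
finger_gap: 0.402
gripper_force: 0.0
```

```bash
python3 - <<'E'
from h import *
w=wl('wrist','w15.png');t=wl('top','t15.png')
rects(w,12);tray(t);rects(t,12)
a=read_state();print(a['ee_pos'],a['eef_rot'],a['t'],a['joint_pos'])
E
```

```text
[337. 147.] c [ 364.  -246.5] size [np.float64(12.6), np.float64(40.4)] long dir 30.4
[197. 137.] c [ 395.5 -393.6] size [np.float64(13.2), np.float64(39.4)] long dir 16.9
[ 350  219   54   72 2682] ((371.8560791015625, 253.41041564941406), (65.75508117675781, 55.1103630065918), 80.27242279052734)
tray [ 435.1 -261.5   20. ] [[521.0, -166.0], [544.0, -331.0], [350.0, -356.0], [327.0, -193.0]]
[ 416.42092069 -294.53414935  218.06350423] [ 4.30434554e-01 -3.11168738e+00 -5.78813165e-04] 56.0 [-7.32743255e-01  3.48218587e-01  1.64198870e+00  2.94024681e-05
  1.15184478e+00 -2.57846363e+00]
```

jog_arm --steps '[[[-1, -5, 0], 0.01], [[-2.09, -9.91, 0], 0.01], [[-2.09, -9.91, -5], 0.01], [[-2.09, -9.91, -10], 0.01], [[-2.09, -9.91, -15], 0.01], [[-2.09, -9.91, -18.5], 0.01], [[-2.09, -9.91, -18.5], 0.01], [[-2.09, -9.91, -19.5], 0.01], [[-2.09, -9.91, -20.5], 0.01], [[-2.09, -9.91, -21], 0.01], [[-2.09, -9.91, -21.3], 0.01], [[-2.09, -9.91, -21.3], 0.01], [[-2.09, -9.91, -21.3], 0.01], [[-2.09, -9.91, -21.3], 0.01]]' --fingers 0.32

```text
t: 57.4
ee_pos: [395.6, -394.3, 5.7]
eef_rot: [-0.445, 3.11, -0.001]
ft_force: [1.0, -0.2, 0.1]
finger_gap: 0.318
gripper_force: 0.0
```

jog_arm --steps '[[[0, 0, 0], 0], [[0, 0, 0], 0], [[0, 0, 0], 0], [[0, 0, 0], 0], [[0, 0, 0], 0], [[0, 0, 0], 0]]' --fingers 0

```text
t: 58.0
ee_pos: [395.5, -394.2, 5.7]
eef_rot: [-0.445, 3.11, -0.001]
ft_force: [-0.3, 1.5, 6.9]
finger_gap: 0.121
gripper_force: 58.8
```

jog_arm --steps '[[[0, 0, 2], 0], [[0, 0, 6], 0], [[0, 0, 10], 0], [[0, 0, 10], 0], [[0, 0, 10], 0], [[0, 0, 10], 0]]'

```text
t: 58.6
ee_pos: [395.0, -393.6, 104.6]
eef_rot: [0.445, -3.109, -0.002]
ft_force: [-0.3, -0.3, -0.1]
finger_gap: 0.117
gripper_force: 58.9
```

```bash
sed -i 's/m\[:, :350\]=0/m[:, :335]=0/' h.py; python3 - <<'E'
from h import *
t=wl('top','t16.png');tray(t);w=wl('wrist','w16.png')
rects(w,106);rects(w,12);a=read_state();print(a['ee_pos'],a['finger_gap'])
tray(dict(ld('t15.png'),color=cv2.imread('pics/t15.png')))
E
```

```text
[ 338  219   64   91 4058] ((370.1573486328125, 265.1368103027344), (90.44611358642578, 58.14860916137695), 84.73760986328125)
tray [ 400.3 -255.1   20. ] [[529.0, -160.0], [541.0, -335.0], [273.0, -349.0], [261.0, -176.0]]
[280. 271.] c [ 395.6 -393.9] size [np.float64(11.8), np.float64(44.0)] long dir 17.0
[470. 226.] c [ 347.2 -315.1] size [np.float64(10.0), np.float64(26.3)] long dir 30.4
[280. 271.] c [ 444.9 -379.3] size [np.float64(19.7), np.float64(73.4)] long dir 17.0
[470. 226.] c [ 364.1 -247.7] size [np.float64(16.7), np.float64(43.9)] long dir 30.4
[ 394.92950864 -393.56159344  104.18824172] 0.11689923330865473
[ 338  219   66   72 3060] ((370.8876953125, 253.9608917236328), (65.79563903808594, 55.51634979248047), 78.2317123413086)
tray [ 433.5 -258.5   20. ] [[515.0, -160.0], [545.0, -324.0], [352.0, -357.0], [323.0, -193.0]]
```

jog_arm --steps '[[[0, 0, 12], 0], [[12, 48, 12], 0], [[12, 48, 12], 0], [[12, 48, 12], 0], [[12, 48, 12], 0], [[12, 48, 12], 0], [[12, 48, 12], 0], [[12, 48, 12], 0], [[12, 48, 12], 0], [[12, 48, 12], 0], [[12, 48, 12], 0], [[12, 48, 12], 0], [[12, 48, 12], 0], [[12, 48, 12], 0], [[12, 48, 12], 0]]'

```text
t: 60.2
ee_pos: [515.1, 84.7, 224.8]
eef_rot: [0.442, -3.109, 0.0]
ft_force: [0.4, -0.0, -0.2]
finger_gap: 0.113
gripper_force: 58.9
```

```bash
python3 - <<'E'
from h import *
t=wl('top','t17.png');tray(t);rects(t,12);s=wl('scene','s17.png');rects(s,12)
a=read_state();print(a['ee_pos'],a['eef_rot'],a['finger_gap'],a['t'])
E
```

```text
[ 338  219   60   72 3069] ((367.8266906738281, 254.3289794921875), (65.54290008544922, 49.70590591430664), 78.31063079833984)
tray [ 432.7 -249.3   20. ] [[516.0, -159.0], [542.0, -307.0], [350.0, -339.0], [324.0, -193.0]]
[96. 20.] c [  292.3 -1271.3] size [np.float64(64.5), np.float64(223.0)] long dir -122.2
[515.22362875  84.81526061 225.05973055] [ 4.42181920e-01 -3.10976765e+00  6.98454226e-06] 0.1156866053585338 60.3
```

jog_arm --steps '[[[-1.3, -4.7, 0], -0.127], [[-2.6, -9.4, 0], -0.127], [[-3.9, -14.1, 0], -0.127], [[-5.2, -18.8, 0], -0.127], [[-6.5, -23.5, 0], -0.127], [[-7.8, -28.2, 0], -0.127], [[-9, -33, 0], -0.127], [[-10.09, -37.57, 0], -0.127], [[-10.09, -37.57, -4], -0.127], [[-10.09, -37.57, -8], -0.127], [[-10.09, -37.57, -12], -0.127], [[-10.09, -37.57, -16], -0.127], [[-10.09, -37.57, -18], -0.127], [[-10.09, -37.57, -19], -0.127], [[-10.09, -37.57, -20], -0.127], [[-10.09, -37.57, -20.6], -0.127], [[-10.09, -37.57, -21.1], -0.127], [[-10.09, -37.57, -21.1], -0.127], [[-10.09, -37.57, -21.1], -0.127]]'

```text
t: 62.2
ee_pos: [414.7, -290.0, 14.7]
eef_rot: [-0.247, 3.131, -0.001]
ft_force: [-0.1, -0.7, -0.6]
finger_gap: 0.115
gripper_force: 59.0
```

jog_arm --steps '[[[0, 0, -0.2], 0], [[0, 0, -0.2], 0], [[0, 0, -0.2], 0]]'

```text
t: 62.5
ee_pos: [414.6, -289.8, 12.4]
eef_rot: [-0.247, 3.132, -0.0]
ft_force: [-0.8, -0.2, -0.9]
finger_gap: 0.116
gripper_force: 59.0
```

jog_arm --steps '[[[0, 0, 0], 0], [[0, 0, 0], 0], [[0, 0, 0], 0], [[0, 0, 0], 0], [[0, 0, 3], 0], [[0, 0, 8], 0], [[0, 0, 13], 0], [[0, 0, 18], 0], [[8, 30, 21], 0], [[8, 30, 21], 0], [[8, 30, 21], 0], [[8, 30, 21], 0], [[8, 30, 21], 0], [[8, 30, 21], 0], [[8, 30, 21], 0], [[8, 30, 21], 0]]' --fingers 0.24

```text
t: 64.1
ee_pos: [494.7, 11.9, 222.4]
eef_rot: [-0.252, 3.131, -0.0]
ft_force: [-0.4, -0.8, 0.1]
finger_gap: 0.239
gripper_force: 0.0
```

```bash
python3 - <<'E'
from h import *
t=wl('top','t18.png');tray(t);w=wl('wrist','w18.png')
def low(s):
    im=s['color'].astype(int);m=((im[...,2]>1.4*im[...,1])&(im[...,2]>35)&(im[...,2]>1.3*im[...,0])).astype(np.uint8)
    for c in cv2.findContours(m,0,2)[0]:
        if cv2.contourArea(c)>12: r=cv2.minAreaRect(c);print(r,atz(s,r[0],17).round(1))
low(t);print('w');rects(w,17)
a=read_state();print(a['ee_pos'],a['t'],a['ft_force'])
E
```

```text
[ 338  219   60   72 2926] ((367.8560485839844, 254.4951171875), (65.44293212890625, 49.3790283203125), 77.90524291992188)
tray [ 432.2 -249.4   20. ] [[515.0, -159.0], [542.0, -305.0], [350.0, -339.0], [323.0, -194.0]]
((367.2205810546875, 277.3676452636719), (12.519396781921387, 4.115965843200684), 59.03623962402344) [ 364.  -245.6   17. ]
((381.0961608886719, 259.98077392578125), (12.551432609558105, 4.118439197540283), 78.69007110595703) [ 414.6 -289.1   17. ]
((138.5885009765625, 87.32743835449219), (4.855886936187744, 33.05994415283203), 86.18592071533203) [959.2 432.2  17. ]
((319.53558349609375, 82.91071319580078), (4.94791841506958, 265.04180908203125), 88.5534439086914) [ 958.7 -121.6   17. ]
w
[ 7. 58.] c [ 414.3 -278.4] size [np.float64(13.7), np.float64(38.3)] long dir -4.9
[44. 14.] c [ 369.2 -239.2] size [np.float64(15.9), np.float64(31.6)] long dir 30.9
[494.18052229   9.72399746 222.0891743 ] 64.2 [-0.41801291 -0.0183892  -0.04753345]
```

```bash
python3 -c "
from bench import *
print(sign_off())"
```

```text
the job is handed in; nothing more can be done
None
```

I handed the job in after every step was done: dial to zero, both needles tested at both clips, dial back to zero, and both needles flat in the tray; the tray was knocked mid-run, so I slid it aside and re-picked one needle from the table, and no verdict came back.

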